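# Bring the balls to the fixture and hold the cast lever level over it

## Task

Help a workmate who is about to fit balls into a cast lever from below: tip all six steel balls from the handled cup into the fixture's tray and stand the cup back upright on the bench, clear of the fixture. Then pick up the lever by its balance point and finish while still holding it, level and still, about 10 cm clear above the tops of the fixture's two posts, with its big boss over the thick post and its small boss over the thin one. Do not put it down or let go, and leave the other things on the bench where they are.

Things in the scene. Friction and masses are not known exactly. Their poses are not given: they have to be found in the camera images.
- fixture: the assembly fixture, fixed to the bench: dark steel plate 130 (x) x 290 (y) x 12 mm; an open aluminium tray stands in its middle and an upright steel post at each end. Origin: centre of the underside; y runs from the thick post to the thin one
- tray (a point): centre of the tray's inner floor, 15 mm above the bench. Tray inside 114 (x) x 144 (y) mm, walls 3 mm thick, rim 32 mm above this floor; axes as the fixture's
- post_thick (a point): top centre of the thick post, 30 mm across, 60 mm above the bench, 107.5 mm from the tray's centre towards -y of the fixture
- post_thin (a point): top centre of the thin post, 16 mm across, 60 mm above the bench, 107.5 mm from the tray's centre towards +y of the fixture
- cup: flared steel cup (about 0.14 kg), 58 mm across at the foot, 100 mm at the rim, 36 mm high, wall 3 mm, with an upright strap handle at its +x side; the six balls lie in it. Origin: centre of its underside; z up
- cup_handle (a point): grasp point on the strap handle, 51 mm from the cup's axis towards the cup's +x, 88 mm above its underside; strap 10 mm thick (along x), 24 mm wide (along y), top 106 mm above the cup's underside and 70 mm above the rim. Axes as the cup's
- cup_lip (a point): point on the cup's rim opposite the handle: 50 mm from its axis towards -x, 36 mm above its underside; the wall slopes 30 degrees outward, so the cup empties when tilted about 75 degrees towards -x
- lever: cast aluminium lever (about 0.5 kg), lying flat: a big boss 60 mm across at its -x end and a small boss 28 mm across at its +x end, both 40 mm high, 215 mm between their axes, joined by a straight bar 18 mm wide and 18 mm high whose centre is 22 mm above the underside. Origin: on the underside, 90 mm from the big boss's axis; x points to the small boss
- lever_balance (a point): the lever's balance point: the middle of the bar's section, 61 mm from the big boss's axis towards the small one, 22 mm above the lever's underside. Axes as the lever's: x along the bar to the small boss, z up
- lever_big (a point): centre of the underside of the big boss
- lever_small (a point): centre of the underside of the small boss
- ball0_center (a point): centre of steel ball 1 of 6, 16 mm across, 17 g, at first in the cup
- ball1_center (a point): centre of steel ball 2 of 6, 16 mm across, 17 g, at first in the cup
- ball2_center (a point): centre of steel ball 3 of 6, 16 mm across, 17 g, at first in the cup
- ball3_center (a point): centre of steel ball 4 of 6, 16 mm across, 17 g, at first in the cup
- ball4_center (a point): centre of steel ball 5 of 6, 16 mm across, 17 g, at first in the cup
- ball5_center (a point): centre of steel ball 6 of 6, 16 mm across, 17 g, at first in the cup
- pen_pot: bystander: white pot, 72 mm across, 75 mm high, with four marker pens standing in it up to about 120 mm; origin at the centre of its underside
- spanner: bystander: steel spanner lying flat, about 180 mm long; origin under its middle
- screwdriver: bystander: screwdriver lying flat, about 200 mm long; origin under its middle
- offcut: bystander: wood offcut 70 x 45 x 30 mm; origin at the centre of its underside
- tin: bystander: closed can, 66 mm across, 85 mm high; origin at the centre of its underside

How it is judged:
By the outcome, as a careful person would: the job done as asked, in the order asked, and still so for the second after the job is handed in, while the arm keeps its last pose, push and grip.
It also fails if it takes over 67 s, if anything falls off the work surface, if the arm or the gripper's body presses on something with over 40 N, if the wrist force passes 120 N, or if a joint passes its speed limit or range.

## Robot

A 6-joint arm with a two-finger parallel gripper is mounted at the origin on the work surface. World frame = base frame: x ahead of the robot, y to its left, z up, the work surface at z = 0. Lengths are in m, angles in rad, forces in N, time in s.
With the tool pointing down it reaches from about 0.375 to 0.975 m from the base axis. Payload 3.8 kg.
Tool frame: the origin (TCP) lies on the centre line of the jaws, within the pads' length; the fingertips stand 14 mm ahead of it and the grasp point (between the pads) lies 5 mm behind it; x points along the fingers, y is the direction in which the jaws open and shut, and the axes are right-handed (so a half turn about x gives the same grasp; the last joint's range is limited). The gripper opens to 85 mm and grips with 20 to 120 N. Pads are 22 mm wide; open, the fingers measure 114 mm over their backs; the gripper's body (76 mm by 85 mm) begins 54 mm behind the grasp point. The pads swing forward as they close: fully open they stand 13 mm farther back than shut.
Start: joints at [-1.176, 0.264, 1.604, -0, 1.274, -0.037], TCP at [0.282, -0.613, 0.245] pointing down, gripper open.
Joint ranges: [-2.63, 2.63], [-0.94, 2.18], [0.31, 2.57], [-1.31, 4.45], [0, 2.66], [-2.55, 2.55]. Speed limits (rad/s): [2.57, 2.57, 3.14, 3.14, 3.14, 3.14].

## Interface

Orientations are given as a rotation vector (axis times angle).
In Python, from workcell import bot gives the robot as it stands.
- The arm moves only by the shell command python3 -m creep 'ROWS' [FORCE]. ROWS is JSON, a list of rows, each an object with "grip": the finger opening in cm, from 0 to 8.54; "dp": the shift along the tool's x, y, z in cm, a list of three; "rotation": the turn, a rotation vector about the tool's x, y, z in rad, a list of three. A call has 1 to 5 rows; each row is the pose to reach, as a shift and turn from the pose commanded when the call began, along the tool's axes at that moment; what a row does not reach only later rows make up. A row lasts 1/12 s, in which the tool goes at most 41.7 mm and 7.16 degrees, less where a joint would pass 70% of its speed; a pose out of reach is approached as far as the arm can. A call with a gripper value outside its range is refused whole. The fingers move at their own pace and stop on an object; FORCE is the grip in N (left out, the last holds). Time passes only in rows, so rows that repeat a pose let the fingers close. It gives the time, the measured TCP pose, the force and the opening at its end, in the units of the state.
- bot.read_state(): the state, without advancing time (a new reading comes with each control period).
- bot.read_camera(name): name is "side" or "top" or "wrist"; returns (picture, depth): 384x512x3 uint8, red, green, blue; 384x512 float32, m along the optical axis (not along the pixel's ray), 0 where there is no reading.
- bot.get_calibration(name): a dict with "fx", "fy", "cx", "cy" (pixels), "rvec" (rotation vector, rad) and "tvec" (3), from world to camera coordinates, as OpenCV has them. Camera axes: x right, y down, z forward; pixel columns grow to the right and rows downward; lengths in m; the calibration is good to about 2 mm. A picture is of the moment at which its call begins: read the wrist's pose just before it. get_calibration takes no time and is no camera call; for the wrist camera it gives the pose at the moment of the call.
- bot.finish_job(): hands the job in, once; it reports no verdict.
The state is a dict: "time": time; "q": joint angles; "joint_vel": joint speeds; "joint_torque": joint torques, N m; "tool_pos": TCP position; "tcp_rot": TCP orientation; "wrist_force": force on the tool from outside, world axes, zero at the start; "torque": the same for the moment, N m; "width": opening from 0.0 (shut) to 1.0 (fully open).
Only numpy, scipy, OpenCV 4.12 (cv2) and the standard library are available. Lean on these libraries where they do the work, as an engineer would, in place of code of your own. Each camera call takes 0.05 s, during which the arm holds its last target.

## Working session

There is one attempt and no reset: what is moved stays moved. The work goes in short steps, Python scripts to look and compute and a shell command to move; the robot and the scene stay as the last step left them, time stands still between calls to the robot, and variables do not carry over. Pictures are saved under pics/ and viewed, and the job is handed in when it is done.

```bash
ls; mkdir -p pics; python3 - <<'E'
from workcell import bot
import cv2,numpy as np
print(bot.read_state())
for n in ["side","top","wrist"]:
    c=bot.get_calibration(n); print(n,c)
    p,d=bot.read_camera(n); cv2.imwrite(f"pics/{n}0.png",p[...,::-1]); np.savez(f"{n}0.npz",p=p,d=d,**{k:np.array(v) for k,v in c.items()})
E
```

```text
pics
{'time': 0.0, 'q': array([-1.17590322e+00,  2.64770655e-01,  1.60542121e+00,  6.28209249e-06,
        1.27370523e+00, -3.69118010e-02]), 'joint_vel': array([-0.00147615, -0.00056901, -0.00219395, -0.00071951, -0.00033293,
       -0.0006742 ]), 'joint_torque': array([ 1.45646700e-03, -5.15108836e+01, -3.67320371e+01, -1.72386308e-05,
        1.28930208e-02,  7.27019682e-06]), 'tool_pos': array([ 0.28220848, -0.61237648,  0.24392472]), 'tcp_rot': array([ 1.98316091,  0.43734028, -1.98398206]), 'wrist_force': array([-0.02371479,  0.65474709, -0.88584654]), 'torque': array([-0.05145994,  0.00659476, -0.00158317]), 'width': 0.9979160066308651}
side {'fx': 474.9819452675795, 'fy': 474.9819452675795, 'cx': 256.9506681354097, 'cy': 191.12278604468588, 'rvec': array([ 0.78175409, -2.39774501,  1.30075649]), 'tvec': array([0.45319381, 0.25996118, 1.14364559])}
top {'fx': 385.01155687996396, 'fy': 385.01155687996396, 'cx': 251.85372222662295, 'cy': 195.95383682746055, 'rvec': array([ 2.14232701, -2.17169473,  0.10123507]), 'tvec': array([0.01108781, 0.55588175, 1.23491211])}
wrist {'fx': 310.72734159694863, 'fy': 310.72734159694863, 'cx': 256.0696600315858, 'cy': 187.15952812171776, 'rvec': array([-2.44747092,  1.56678401,  0.21755406]), 'tvec': array([-0.67380698, -0.03484245,  0.37835997])}
```

View pics/top0.png

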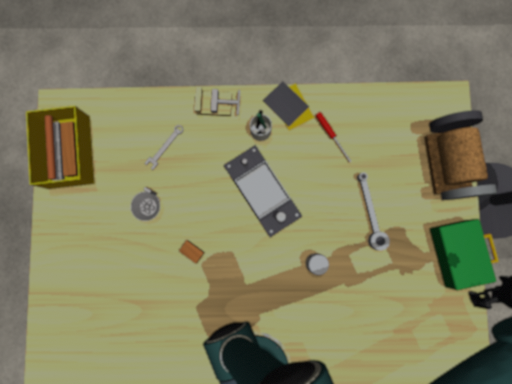

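View pics/side0.png

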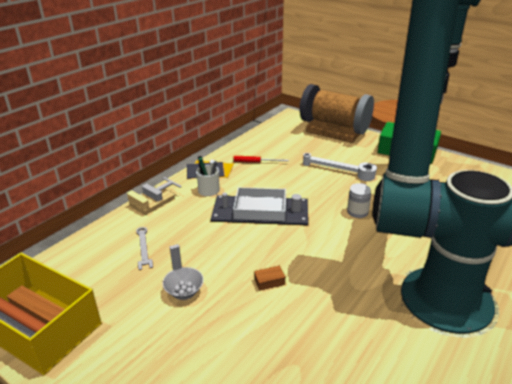

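View pics/wrist0.png

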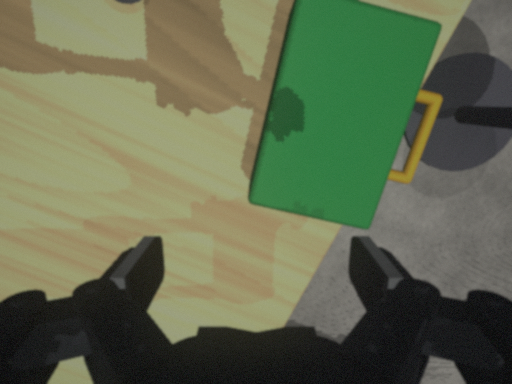

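The top view shows the cup near (146,205) with its handle at (152,190). The fixture is near (262,190), and the lever runs from the big boss at (377,240) to the small boss at (361,176). Next I zoom in and measure.

```bash
cat > h.py <<'E'
import numpy as np,cv2
from scipy.spatial.transform import Rotation as R
def load(f): return np.load(f)
def ray(c,u,v):
    Rm=R.from_rotvec(c['rvec']).as_matrix(); t=np.array(c['tvec'])
    d=Rm.T@np.array([(u-c['cx'])/c['fx'],(v-c['cy'])/c['fy'],1.0]); return -Rm.T@t,d
def onplane(c,u,v,z):
    o,d=ray(c,u,v); return o+d*(z-o[2])/d[2]
def proj(c,P):
    Rm=R.from_rotvec(c['rvec']).as_matrix(); q=Rm@np.array(P)+np.array(c['tvec'])
    return np.array([c['fx']*q[0]/q[2]+c['cx'],c['fy']*q[1]/q[2]+c['cy']])
def cloud(c,d):
    Rm=R.from_rotvec(c['rvec']).as_matrix(); v,u=np.indices(d.shape)
    q=np.stack([(u-c['cx'])/c['fx']*d,(v-c['cy'])/c['fy']*d,d],-1)-np.array(c['tvec']); P=q@Rm; P[d==0]=np.nan; return P
E
python3 - <<'E'
from h import *
for n,boxes in dict(top=[(110,170,200,240),(210,135,310,245),(340,160,400,260)],side=[(140,230,220,310),(200,170,320,240),(290,140,390,200)]).items():
    f=load(n+"0.npz")
    for i,(a,b,c,d) in enumerate(boxes):
        s=min(780/(c-a),580/(d-b)); im=cv2.resize(f['p'][b:d,a:c],None,fx=s,fy=s,interpolation=cv2.INTER_CUBIC)
        cv2.imwrite(f"pics/z_{n}{i}.png",im[...,::-1]); print(n,i,s,a,b)
f=load("top0.npz"); P=cloud(f,f['d']); z=P[...,2]
print("bench z",np.nanmedian(z[100:300,100:400]))
for nm,(a,b,c,d) in dict(cup=(125,170,170,230),lever=(340,160,400,260),fix=(210,135,310,245)).items():
    for lo,hi in ((.006,.02),(.02,.033),(.033,.05),(.05,.08),(.08,.13)):
        m=(z[b:d,a:c]>lo)&(z[b:d,a:c]<hi)
        if m.sum()>2:
            Q=P[b:d,a:c][m]; print(nm,lo,m.sum(),np.round(Q.mean(0),4),np.round(Q.min(0),3),np.round(Q.max(0),3))
E
```

```text
top 0 8.285714285714286 110 170
top 1 5.2727272727272725 210 135
top 2 5.8 340 160
side 0 7.25 140 230
side 1 6.5 200 170
side 2 7.8 290 140
bench z 0.001206319685317351
cup 0.006 316 [0.5343 0.357  0.0131] [0.452 0.281 0.006] [0.653 0.432 0.02 ]
cup 0.02 213 [0.5324 0.3652 0.0263] [0.482 0.313 0.02 ] [0.574 0.402 0.033]
cup 0.033 122 [0.527  0.359  0.0363] [0.481 0.307 0.033] [0.577 0.404 0.046]
cup 0.05 9 [0.5694 0.3202 0.0639] [0.564 0.318 0.053] [0.575 0.322 0.075]
cup 0.08 35 [0.5726 0.3276 0.1017] [0.564 0.318 0.08 ] [0.581 0.342 0.111]
lever 0.006 163 [ 0.512  -0.3764  0.0096] [ 0.346 -0.492  0.006] [ 0.675 -0.29   0.02 ]
lever 0.02 278 [ 0.5146 -0.378   0.0291] [ 0.378 -0.405  0.02 ] [ 0.628 -0.347  0.033]
lever 0.033 422 [ 0.4571 -0.3921  0.0393] [ 0.378 -0.431  0.033] [ 0.629 -0.346  0.048]
fix 0.006 3083 [ 0.5776 -0.0282  0.0136] [ 0.398 -0.191  0.006] [0.769 0.144 0.02 ]
fix 0.02 148 [ 0.6166 -0.0309  0.024 ] [ 0.441 -0.141  0.02 ] [0.764 0.059 0.033]
fix 0.033 218 [ 0.5993 -0.0291  0.0448] [ 0.486 -0.117  0.033] [0.759 0.061 0.05 ]
fix 0.05 123 [ 0.5672 -0.0539  0.0591] [ 0.474 -0.117  0.05 ] [0.755 0.038 0.072]
```

View pics/z_top0.png

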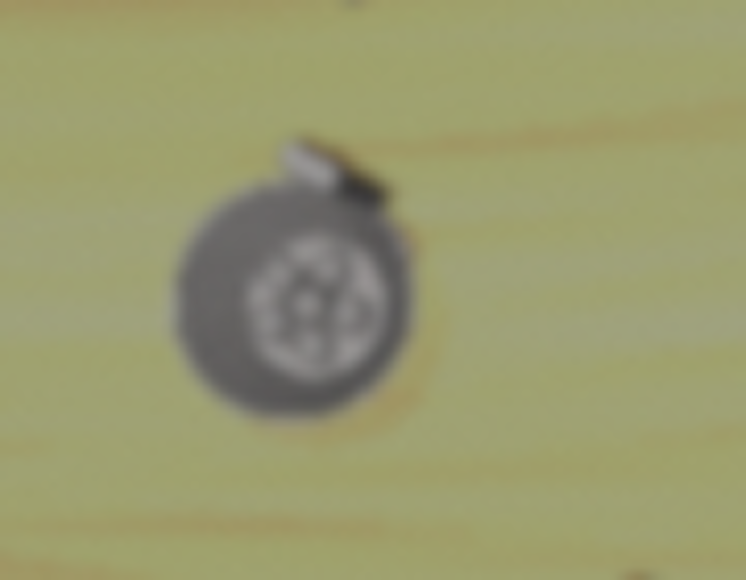

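View pics/z_top1.png

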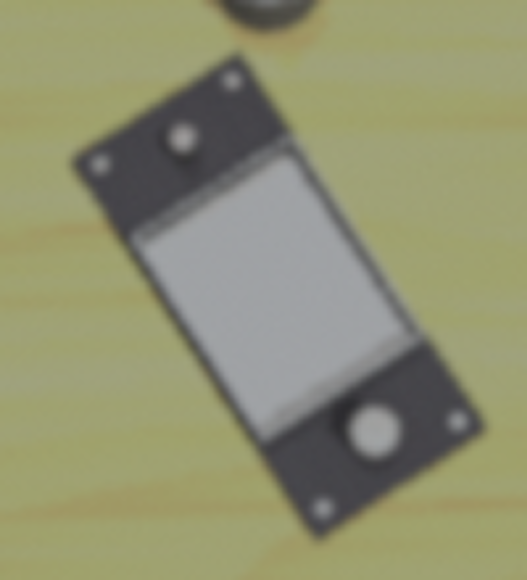

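View pics/z_top2.png

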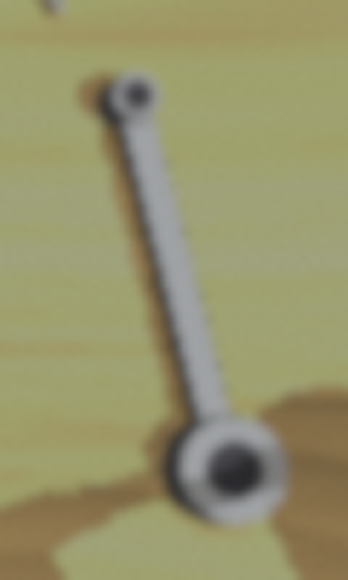

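View pics/z_side0.png

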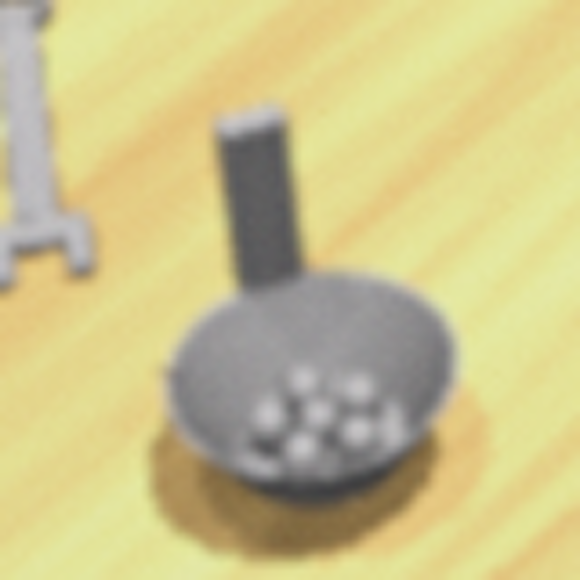

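View pics/z_side1.png

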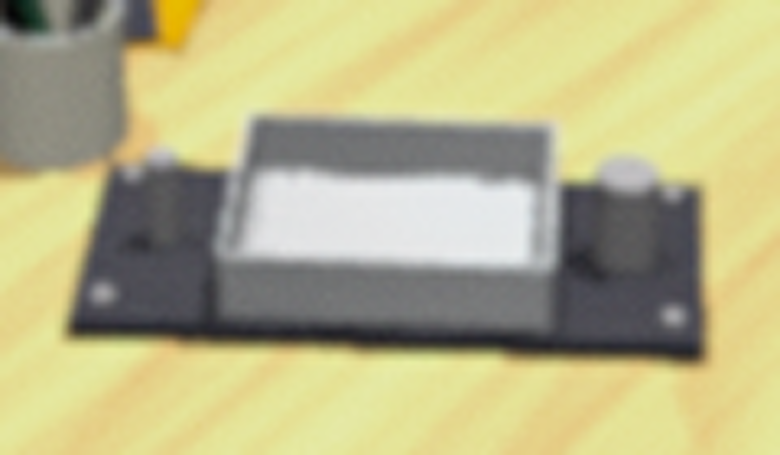

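View pics/z_side2.png

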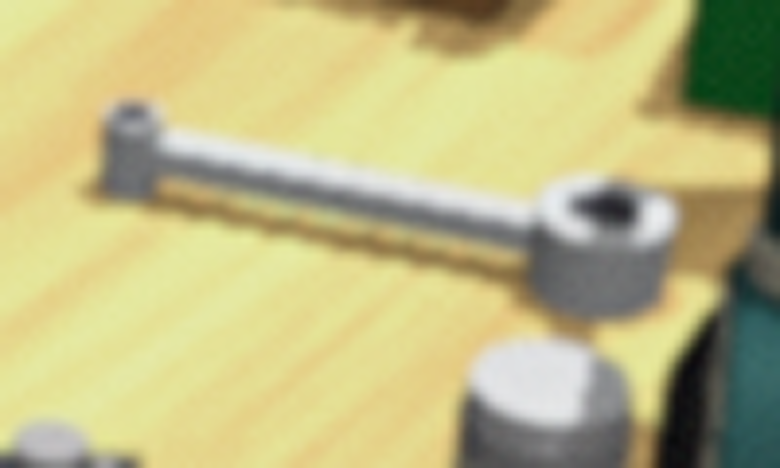

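The thin post is the bright dot at (182,137) in its zoom and the thick post is at (375,432). The handle top is at (312,164) in the top zoom and (252,122) in the side zoom.

```bash
python3 - <<'E'
from h import *
T=load("top0.npz");S=load("side0.npz")
def tp(c,x,y,s,a,b,z): return np.round(onplane(c,(x+.5)/s-.5+a,(y+.5)/s-.5+b,z),4)
print("thin",tp(T,182,137,5.2727,210,135,.06),tp(S,160,157,6.5,200,170,.06))
print("thick",tp(T,375,432,5.2727,210,135,.06),tp(S,629,174,6.5,200,170,.06))
print("big",tp(T,232,469,5.8,340,160,.04),tp(S,606,213,7.8,290,140,.04))
print("small",tp(T,135,95,5.8,340,160,.04),tp(S,132,113,7.8,290,140,.04))
print("rim",tp(T,295,298,8.2857,110,170,.036),tp(S,313,375,7.25,140,230,.036))
print("handle",tp(T,312,164,8.2857,110,170,.106),tp(S,252,122,7.25,140,230,.106))
print("foot/balls",tp(T,318,307,8.2857,110,170,.01))
for n,p in dict(tin=(317,257),offcut=(191,251),penpot=(260,122),drv=(331,136),span=(165,147)).items(): print(n,np.round(onplane(T,*p,.05),3))
f=T;P=cloud(f,f['d']); z=P[...,2]
sub=P[170:240,110:200]; m=sub[...,2]>.06; print(np.round(sub[m],3)[::3])
from workcell import bot
s=bot.read_state(); print(R.from_rotvec(s['tcp_rot']).as_matrix().round(3))
E
```

```text
thin [0.6686 0.0267 0.06  ] [0.6672 0.0232 0.06  ]
thick [ 0.4854 -0.0881  0.06  ] [ 0.4836 -0.0916  0.06  ]
big [ 0.4056 -0.404   0.04  ] [ 0.4018 -0.4088  0.04  ]
small [ 0.6153 -0.36    0.04  ] [ 0.6148 -0.3671  0.04  ]
rim [0.5289 0.3538 0.036 ] [0.5259 0.3525 0.036 ]
handle [0.573  0.3276 0.106 ] [0.57   0.3265 0.106 ]
foot/balls [0.5275 0.3521 0.01  ]
tin [ 0.356 -0.201  0.05 ]
offcut [0.38 0.2  0.05]
penpot [ 0.799 -0.027  0.05 ]
drv [ 0.748 -0.259  0.05 ]
span [0.72  0.287 0.05 ]
[[0.58  0.337 0.109]
 [0.577 0.339 0.111]
 [0.577 0.33  0.111]
 [0.575 0.342 0.103]
 [0.574 0.331 0.109]
 [0.574 0.323 0.104]
 [0.571 0.331 0.108]
 [0.571 0.322 0.107]
 [0.575 0.322 0.071]
 [0.568 0.322 0.107]
 [0.57  0.318 0.086]
 [0.566 0.321 0.099]
 [0.569 0.32  0.068]
 [0.566 0.32  0.067]]
[[-0.001  0.419 -0.908]
 [ 0.002 -0.908 -0.419]
 [-1.    -0.002 -0.   ]]
```

```bash
cat >> h.py <<'E'
def down(az):
    "tool pointing down, tool y at azimuth az deg"
    a=np.radians(az); y=np.array([np.cos(a),np.sin(a),0]); x=np.array([0,0,-1.]); return np.stack([x,y,np.cross(x,y)],1)
def tilt(az,t): return down(az)@R.from_rotvec([0,0,np.radians(t)]).as_matrix()
def go(pos,Rg):
    from workcell import bot
    s=bot.read_state(); Rc=R.from_rotvec(s['tcp_rot']).as_matrix()
    print("t%.2f"%s['time'],"pos",s['tool_pos'].round(4),"q",np.round(s['q'],3),"F",s['wrist_force'].round(1),"w",round(s['width'],3))
    print("dp cm",(100*Rc.T@(np.array(pos)-s['tool_pos'])).round(2),"rot",R.from_matrix(Rc.T@Rg).as_rotvec().round(4))
    open("log.txt","a").write(repr((list(s['q']),list(s['tool_pos']),list(s['tcp_rot'])))+"\n")
E
python3 - <<'E'
from h import *
from workcell import bot
s=bot.read_state();Rc=R.from_rotvec(s['tcp_rot']).as_matrix()
c=bot.get_calibration("wrist"); Rm=R.from_rotvec(c['rvec']).as_matrix()
print("cam in tool",Rc.T@(-Rm.T@c['tvec']-s['tool_pos']), "axis",Rc.T@Rm.T[:,2])
go([.5715,.327,.24],down(-30.6))
E
```

```text
cam in tool [-0.12802129  0.00015044 -0.06791991] axis [ 9.63227303e-01 -5.32888339e-04  2.68687327e-01]
t0.15 pos [ 0.2823 -0.6125  0.2442] q [-1.176  0.265  1.605 -0.     1.274 -0.037] F [-0.3 -0.9 -0.7] w 1.002
dp cm [  0.56 -73.23 -65.59] rot [-6.049e-01 -6.000e-04  1.700e-03]
```

```bash
python3 -m creep '[{"grip":8.5,"dp":[0.5,-73.2,-65.6],"rotation":[-0.1,0,0]},{"grip":8.5,"dp":[0.5,-73.2,-65.6],"rotation":[-0.2,0,0]},{"grip":8.5,"dp":[0.5,-73.2,-65.6],"rotation":[-0.3,0,0]},{"grip":8.5,"dp":[0.5,-73.2,-65.6],"rotation":[-0.4,0,0]},{"grip":8.5,"dp":[0.5,-73.2,-65.6],"rotation":[-0.5,0,0]}]'; python3 -c "
from h import *
go([.5715,.327,.24],down(-30.6))"
```

```text
time: 0.57
tool_pos: [0.3438, -0.412, 0.2436]
tcp_rot: [1.66, 0.84, -1.66]
wrist_force: [0.6, -0.3, 0.8]
width: 0.997
t0.57 pos [ 0.3438 -0.412   0.2436] q [-0.922  0.003  1.901  0.     1.239 -0.287] F [ 0.6 -0.3  0.8] w 0.997
dp cm [  0.41 -25.49 -73.01] rot [-0.1008 -0.0004  0.0007]
```

```bash
python3 -m creep '[{"grip":8.5,"dp":[0.4,-25.5,-73],"rotation":[-0.1,0,0]},{"grip":8.5,"dp":[0.4,-25.5,-73],"rotation":[-0.1,0,0]},{"grip":8.5,"dp":[0.4,-25.5,-73],"rotation":[-0.1,0,0]},{"grip":8.5,"dp":[0.4,-25.5,-73],"rotation":[-0.1,0,0]},{"grip":8.5,"dp":[0.4,-25.5,-73],"rotation":[-0.1,0,0]}]'; python3 -c "
from h import *
go([.5715,.327,.22],down(-30.6))"
```

```text
time: 0.98
tool_pos: [0.4059, -0.2131, 0.243]
tcp_rot: [1.595, 0.904, -1.594]
wrist_force: [0.6, -1.3, -0.5]
width: 0.993
t0.98 pos [ 0.4059 -0.2131  0.243 ] q [-5.380e-01 -1.550e-01  2.048e+00  0.000e+00  1.248e+00  2.000e-03] F [ 0.6 -1.3 -0.5] w 0.993
dp cm [  2.3  -13.54 -54.85] rot [-0.0055 -0.0001 -0.0002]
```

```bash
python3 -m creep '[{"grip":8.5,"dp":[0.4,-25.5,-53],"rotation":[0,0,0]},{"grip":8.5,"dp":[0.4,-25.5,-53],"rotation":[0,0,0]},{"grip":8.5,"dp":[0.4,-25.5,-53],"rotation":[0,0,0]},{"grip":8.5,"dp":[0.4,-25.5,-53],"rotation":[0,0,0]},{"grip":8.5,"dp":[0.4,-25.5,-53],"rotation":[0,0,0]}]'; python3 -c "
from h import *
go([.5715,.327,.22],down(-30.6))"
```

```text
time: 1.4
tool_pos: [0.4243, -0.0057, 0.2417]
tcp_rot: [1.595, 0.904, -1.594]
wrist_force: [0.8, 0.1, -0.8]
width: 0.995
t1.40 pos [ 0.4243 -0.0057  0.2417] q [-0.072 -0.226  2.11  -0.     1.258  0.467] F [ 0.8  0.1 -0.8] w 0.995
dp cm [  2.18  -4.45 -36.11] rot [-0.0052 -0.0002 -0.0004]
```

```bash
python3 -m creep '[{"grip":8.5,"dp":[2.2,-4.4,-36.1],"rotation":[0,0,0]},{"grip":8.5,"dp":[2.2,-4.4,-36.1],"rotation":[0,0,0]},{"grip":8.5,"dp":[2.2,-4.4,-36.1],"rotation":[0,0,0]},{"grip":8.5,"dp":[2.2,-4.4,-36.1],"rotation":[0,0,0]},{"grip":8.5,"dp":[2.2,-4.4,-36.1],"rotation":[0,0,0]}]'; python3 -c "
from h import *
go([.5715,.327,.2],down(-30.6))"
```

```text
time: 1.82
tool_pos: [0.5093, 0.1846, 0.2289]
tcp_rot: [1.594, 0.904, -1.594]
wrist_force: [1.2, 0.2, -0.5]
width: 0.997
t1.82 pos [0.5093 0.1846 0.2289] q [ 0.302  0.023  1.908 -0.     1.21   0.84 ] F [ 1.2  0.2 -0.5] w 0.997
dp cm [  2.88  -1.96 -15.41] rot [-0.0042  0.0001 -0.0001]
```

```bash
python3 -m creep '[{"grip":8.5,"dp":[1,-2,-15.4],"rotation":[0,0,0]},{"grip":8.5,"dp":[2,-2,-15.4],"rotation":[0,0,0]},{"grip":8.5,"dp":[2.9,-2,-15.4],"rotation":[0,0,0]},{"grip":8.5,"dp":[2.9,-2,-15.4],"rotation":[0,0,0]},{"grip":8.5,"dp":[2.9,-2,-15.4],"rotation":[0,0,0]}]'; python3 - <<'E'
from h import *
go([.5715,.327,.083],down(-30.6))
from workcell import bot
for n in ("wrist",):
    c=bot.get_calibration(n);p,d=bot.read_camera(n); cv2.imwrite("pics/w1.png",p[...,::-1]); np.savez("w1.npz",p=p,d=d,**{k:np.array(v) for k,v in c.items()})
P=cloud(c,d); m=(P[...,2]>.09)&(P[...,2]<.115)&(np.hypot(P[...,0]-.57,P[...,1]-.327)<.04)
Q=P[m]; print(m.sum(),Q.mean(0).round(4)); 
top=Q[Q[:,2]>.101]; print(len(top),top.mean(0).round(4))
u,s_,v=np.linalg.svd(top[:,:2]-top[:,:2].mean(0),full_matrices=False); print(s_/np.sqrt(len(top))*np.sqrt(12),np.degrees(np.arctan2(v[0,1],v[0,0])))
m=(abs(P[...,2]-.036)<.003)&(np.hypot(P[...,0]-.5275,P[...,1]-.353)<.07); Q=P[m]; (x,y),r=cv2.minEnclosingCircle(Q[:,:2].astype(np.float32)); print("rim",x,y,r)
E
```

```text
time: 2.23
tool_pos: [0.5713, 0.3297, 0.1966]
tcp_rot: [1.59, 0.908, -1.594]
wrist_force: [0.3, -0.3, -0.5]
width: 0.992
t2.23 pos [0.5713 0.3297 0.1966] q [0.485 0.269 1.689 0.002 1.186 1.02 ] F [ 0.3 -0.3 -0.5] w 0.992
dp cm [11.36  0.19  0.21] rot [-0.0015  0.0007  0.0026]
460 [0.5729 0.3299 0.1042]
417 [0.5724 0.329  0.1051]
[0.02416146 0.00980405] -119.2776124036527
rim 0.5311810374259949 0.35243678092956543 0.05333460867404938
```

View pics/w1.png

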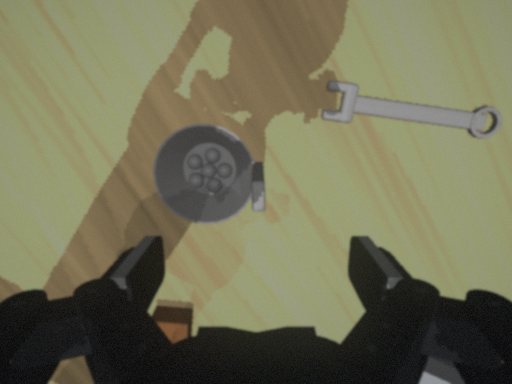

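The wrist view shows the cup at (205,172) with the handle top at (259,190) and all six balls inside. Depth puts the handle top at (0.572, 0.329) with the cup's +x at -29.3°, so I descend there.

```bash
python3 -m creep '[{"grip":8.5,"dp":[3,0.1,0.1],"rotation":[-0.015,0,0]},{"grip":8.5,"dp":[6,0.1,0.1],"rotation":[-0.015,0,0]},{"grip":8.5,"dp":[9,0.1,0.1],"rotation":[-0.015,0,0]},{"grip":5,"dp":[11.3,0.1,0.1],"rotation":[-0.015,0,0]},{"grip":3,"dp":[11.3,0.1,0.1],"rotation":[-0.015,0,0]}]' 40; python3 -c "
from h import *
go([.572,.329,.083],down(-29.6))"
```

```text
time: 2.7
tool_pos: [0.5669, 0.32, 0.0811]
tcp_rot: [1.574, 0.914, -1.595]
wrist_force: [-1.3, -0.5, -1.1]
width: 0.743
t2.70 pos [0.5669 0.32   0.0811] q [ 0.476  0.367  1.791 -0.     0.995  1.001] F [-1.3 -0.5 -1.1] w 0.743
dp cm [-0.2  -0.01 -1.04] rot [-0.0082  0.0098  0.0059]
```

```bash
python3 -m creep '[{"grip":5,"dp":[-0.1,0,-0.9],"rotation":[-0.008,0,0]},{"grip":5,"dp":[-0.1,0,-0.9],"rotation":[-0.008,0,0]}]'; python3 -c "
from h import *
go([.572,.329,.083],down(-29.6))"
```

```text
time: 2.87
tool_pos: [0.5779, 0.3324, 0.0906]
tcp_rot: [1.582, 0.919, -1.574]
wrist_force: [-0.1, -0.5, 0.9]
width: 0.588
t2.87 pos [0.5779 0.3324 0.0906] q [0.485 0.374 1.761 0.    1.002 1.   ] F [-0.1 -0.5  0.9] w 0.588
dp cm [ 0.75 -0.35  0.59] rot [ 0.0006 -0.0037 -0.002 ]
```

```bash
python3 -m creep '[{"grip":5,"dp":[0,0,0],"rotation":[0,0,0]},{"grip":5,"dp":[0,0,0],"rotation":[0,0,0]},{"grip":5,"dp":[0,0,0],"rotation":[0,0,0]}]'; python3 -c "
from h import *
go([.572,.329,.083],down(-29.6))"
```

```text
time: 3.12
tool_pos: [0.5771, 0.3319, 0.0903]
tcp_rot: [1.581, 0.919, -1.575]
wrist_force: [0.0, 0.6, -0.5]
width: 0.582
t3.12 pos [0.5771 0.3319 0.0903] q [ 0.485  0.373  1.763 -0.     1.002  1.   ] F [ 0.   0.6 -0.5] w 0.582
dp cm [ 0.73 -0.3   0.5 ] rot [ 0.0007 -0.0027 -0.0018]
```

```bash
python3 -m creep '[{"grip":5,"dp":[0.7,-0.3,0.5],"rotation":[0,0,0]},{"grip":3,"dp":[0.7,-0.3,0.5],"rotation":[0,0,0]},{"grip":2.5,"dp":[0.7,-0.3,0.5],"rotation":[0,0,0]},{"grip":2.5,"dp":[0.7,-0.3,0.5],"rotation":[0,0,0]}]'; python3 -c "
from h import *
go([.572,.329,.083],down(-29.6))"
```

```text
time: 3.45
tool_pos: [0.5704, 0.3282, 0.0808]
tcp_rot: [1.578, 0.919, -1.579]
wrist_force: [0.8, -0.1, -0.4]
width: 0.293
t3.45 pos [0.5704 0.3282 0.0808] q [ 0.484  0.373  1.783 -0.     0.986  1.   ] F [ 0.8 -0.1 -0.4] w 0.293
dp cm [-0.22  0.1  -0.15] rot [0.0007 0.0007 0.0004]
```

Within 2 mm. Now I close on the handle at a moderate force.

```bash
python3 -m creep '[{"grip":1.8,"dp":[-0.1,0.1,-0.1],"rotation":[0,0,0]},{"grip":0.5,"dp":[-0.1,0.1,-0.1],"rotation":[0,0,0]},{"grip":0,"dp":[-0.1,0.1,-0.1],"rotation":[0,0,0]},{"grip":0,"dp":[-0.1,0.1,-0.1],"rotation":[0,0,0]},{"grip":0,"dp":[-0.1,0.1,-0.1],"rotation":[0,0,0]}]' 60; python3 - <<'E'
from h import *
go([.572,.329,.083],down(-29.6))
# fit planar arm model from log
from scipy.optimize import least_squares
D=[eval(l) for l in open("log.txt")]
q=np.array([d[0] for d in D]);p=np.array([d[1] for d in D])
r=np.hypot(p[:,0],p[:,1]);z=p[:,2]
def f(x,q):
    L1,L2,LT,h,r0,o=x
    a=q[:,1];b=a+q[:,2];c=b+q[:,4]
    return np.array([r0+L1*np.sin(a)+L2*np.sin(b+o)+LT*np.sin(c), h+L1*np.cos(a)+L2*np.cos(b+o)+LT*np.cos(c)])
def res(x): P=f(x,q); return np.r_[P[0]-r,P[1]-z, 1e-3*(np.array(x)-x0)]
x0=np.array([.45,.45,.2,.2,0,0]); s=least_squares(res,x0); print(s.x,abs(s.fun).max(), np.c_[r,z].round(3)[:3])
E
```

```text
time: 3.87
tool_pos: [0.5726, 0.329, 0.0826]
tcp_rot: [1.579, 0.919, -1.577]
wrist_force: [0.2, 0.2, 2.4]
width: 0.11
t3.87 pos [0.5726 0.329  0.0826] q [0.484 0.374 1.778 0.    0.989 1.   ] F [0.2 0.2 2.4] w 0.11
dp cm [-0.04 -0.05  0.03] rot [ 0.0006 -0.0008 -0.0005]
[5.11487255e-01 5.66194294e-01 3.32688213e-01 2.51053649e-01
 5.24504689e-04 2.03217571e-03] 0.00013268821260949089 [[0.674 0.244]
 [0.537 0.244]
 [0.458 0.243]]
```

```bash
python3 -m creep '[{"grip":0,"dp":[-0.5,0,0],"rotation":[0,0,0]},{"grip":0,"dp":[-2,0,0],"rotation":[0,0,0.03]},{"grip":0,"dp":[-4.5,0,0],"rotation":[0,0,0.1]},{"grip":0,"dp":[-7,0,0],"rotation":[0,0,0.2]},{"grip":0,"dp":[-9,0,0],"rotation":[0,0,0.3]}]' 60; python3 -m creep '[{"grip":0,"dp":[-2,0,0],"rotation":[0,0,0]},{"grip":0,"dp":[-3,0,0],"rotation":[0,0,0]},{"grip":0,"dp":[-3,0,0],"rotation":[0,0,0]}]';  python3 - <<'E'
from h import *
go([.572,.329,.083],down(-29.6))
from scipy.optimize import least_squares
D=[eval(l) for l in open("log.txt")]
def fk(x,q,s4):
    L1,L2,LT,h,r0=x[:5]
    rz=lambda a:R.from_euler('z',a).as_matrix(); ry=lambda a:R.from_euler('y',a).as_matrix()
    A=rz(q[0]); p=A@(ry(q[1])@[0,0,L1]+np.array([r0,0,h])); B=A@ry(q[1]+q[2]); p=p+B@[0,0,L2]
    F=B@rz(s4*q[3])@ry(q[4]); p=p+F@[0,0,LT]
    G=F@rz(q[5]); return p,G
for s4 in (1,-1):
    def res(x): return np.concatenate([np.r_[fk(x,d[0],s4)[0]-d[1], .3*(fk(x,d[0],s4)[1][:,2]-R.from_rotvec(d[2]).as_matrix()[:,0])] for d in D])
    s=least_squares(res,[.51,.56,.3,.2,0]); print(s4,s.x.round(4),abs(s.fun).max())
q=D[-1][0]; G=fk(s.x,q,-1)[1]; print((G.T@R.from_rotvec(D[-1][2]).as_matrix()).round(3))
E
```

```text
time: 4.28
tool_pos: [0.5733, 0.3284, 0.1742]
tcp_rot: [1.634, 0.641, -1.363]
wrist_force: [0.7, -0.2, -2.5]
width: 0.11
time: 4.53
tool_pos: [0.565, 0.3347, 0.2038]
tcp_rot: [1.634, 0.648, -1.362]
wrist_force: [0.5, 0.2, -1.3]
width: 0.108
t4.53 pos [0.565  0.3347 0.2038] q [ 0.634  0.187  1.804 -0.317  1.042  1.295] F [ 0.5  0.2 -1.3] w 0.108
dp cm [11.8  -2.74  0.2 ] rot [ 0.0011 -0.0046 -0.3014]
1 [ 0.5116  0.5674  0.2589  0.1769 -0.0009] 0.024886980708270664
-1 [ 0.513   0.575  -0.1346 -0.2133 -0.0041] 0.13008268378568516
[[-0.515 -0.817 -0.261]
 [-0.058  0.336 -0.94 ]
 [ 0.855 -0.469 -0.221]]
```

```bash
cat > arm.py <<'E'
from h import *
from scipy.optimize import least_squares
rz=lambda a:R.from_euler('z',a).as_matrix(); ry=lambda a:R.from_euler('y',a).as_matrix()
T0=np.array([[0,0,1],[1,0,0],[0,1,0]]).T
def fk(x,q,s=(1,-1)):
    L1,L2,LT,h,r0,e,w=x[:7]
    A=rz(q[0]); p=A@(ry(q[1])@[0,0,L1]+np.array([r0,0,h])); B=A@ry(q[1]+q[2]); p=p+B@[e,0,L2]
    F=B@rz(s[0]*q[3])@ry(q[4]); p=p+F@[w,0,LT]
    return p,F@rz(s[1]*q[5])
D=[eval(l) for l in open("log.txt")]
E
python3 - <<'E'
from arm import *
for s in ((1,1),(1,-1),(-1,1),(-1,-1)):
    M=[fk([.51,.57,.2,.2,0,0,0],d[0],s)[1].T@R.from_rotvec(d[2]).as_matrix() for d in D]
    M=np.array(M); print(s,M.std(0).max()); 
    if M.std(0).max()<.05: print(M.mean(0).round(3))
    def res(x): return np.concatenate([fk(x,d[0],s)[0]-d[1] for d in D]+[1e-4*(x-x0)])
    x0=np.array([.51,.57,.2,.2,0,0,0]); r=least_squares(res,x0); print(r.x.round(4),abs(r.fun).max())
E
```

```text
(1, 1) 2.3551386880256624e-16
[[ 0. -1. -0.]
 [ 0.  0. -1.]
 [ 1.  0.  0.]]
[ 0.513   0.5668  0.2883  0.2077 -0.0637  0.004  -0.0646] 0.02486549613944978
(1, -1) 0.6365388210144606
[ 0.513   0.5668  0.2883  0.2077 -0.0637  0.004  -0.0646] 0.02486549613944978
(-1, 1) 0.14240848641351028
[ 0.5183  0.5703  0.0471 -0.0261 -0.3937  0.0175 -0.3991] 0.039933256158094954
(-1, -1) 0.6176501916324071
[ 0.5183  0.5703  0.0471 -0.0261 -0.3937  0.0175 -0.3991] 0.039933256158094954
```

```bash
cat > arm.py <<'E'
from h import *
from scipy.optimize import least_squares
rz=lambda a:R.from_euler('z',a).as_matrix(); ry=lambda a:R.from_euler('y',a).as_matrix()
T0=np.array([[0,-1,0],[0,0,-1],[1,0,0]])
def fk(x,q):
    L1,L2,LT,h,y0,y1=x[:6]
    A=rz(q[0]); p=A@(ry(q[1])@[0,0,L1]+np.array([0,y0,h])); B=A@ry(q[1]+q[2]); p=p+B@[0,0,L2]
    F=B@rz(q[3])@ry(q[4]); p=p+F@[0,y1,LT]
    return p,F@rz(q[5])@T0
def getx():
    D=[eval(l) for l in open("log.txt")]
    x0=np.array([.51,.57,.25,.2,.01,.01])
    def res(x): return np.concatenate([fk(x,d[0])[0]-d[1] for d in D]+[1e-4*(x-x0)])
    r=least_squares(res,x0); return r.x,abs(r.fun).max()
lo=np.array([-2.63,-.94,.31,-1.31,0,-2.55]);hi=np.array([2.63,2.18,2.57,4.45,2.66,2.55])
def ik(x,p,Rg,q0):
    def res(q): a,b=fk(x,q); return np.r_[(a-p)*10,R.from_matrix(b.T@Rg).as_rotvec()]
    r=least_squares(res,np.clip(q0,lo+.01,hi-.01),bounds=(lo,hi)); return r.x,np.abs(r.fun).max()
E
python3 - <<'E'
from arm import *
x,e=getx(); print(x.round(4),e)
Cn=np.array([.576,-.0325])
q0=eval(open("log.txt").readlines()[-1])[0]
for phi in range(-70,131,20):
    c=np.array([np.cos(np.radians(phi)),np.sin(np.radians(phi)),0])
    q=np.array(q0); out=[]
    for t in (0,20,40,60,75,85,95):
        th=np.radians(t); off=-.101,-.052
        lx=off[0]*np.cos(th)-off[1]*np.sin(th)
        # grasp so lip over centre at ; TCP 5mm ahead of grasp
        Rg=tilt(phi,t); g=np.r_[Cn,0.185]-c*(lx if t>50 else 0); p=g+Rg[:,0]*.005
        q,err=ik(x,p,Rg,q); out.append((t,round(err,3)))
    print(phi,out,q.round(2))
E
```

```text
[ 0.5113  0.5657  0.3337  0.251   0.0249 -0.    ] 0.0002463648609235536
-70 [(0, np.float64(0.0)), (20, np.float64(0.0)), (40, np.float64(0.0)), (60, np.float64(0.0)), (75, np.float64(0.0)), (85, np.float64(0.032)), (95, np.float64(0.089))] [ 0.59  0.61  2.01 -1.31  1.74  2.55]
-50 [(0, np.float64(0.0)), (20, np.float64(0.0)), (40, np.float64(0.0)), (60, np.float64(0.049)), (75, np.float64(0.161)), (85, np.float64(0.247)), (95, np.float64(0.303))] [ 0.62  0.45  2.13 -1.31  1.58  2.55]
-30 [(0, np.float64(0.0)), (20, np.float64(0.0)), (40, np.float64(0.0)), (60, np.float64(0.173)), (75, np.float64(0.391)), (85, np.float64(0.483)), (95, np.float64(0.499))] [ 0.59  0.22  2.27 -1.31  1.34  2.4 ]
-10 [(0, np.float64(0.0)), (20, np.float64(0.0)), (40, np.float64(0.0)), (60, np.float64(0.108)), (75, np.float64(0.316)), (85, np.float64(0.524)), (95, np.float64(0.72))] [-0.09 -0.37  2.57  1.59  0.   -1.56]
10 [(0, np.float64(0.0)), (20, np.float64(0.0)), (40, np.float64(0.0)), (60, np.float64(0.0)), (75, np.float64(0.162)), (85, np.float64(0.25)), (95, np.float64(0.284))] [-0.79  0.15  2.57  
[... 565 characters left out ...]
(0.036)), (95, np.float64(0.094))] [-0.77  0.66  1.95  1.22  1.83 -2.55]
90 [(0, np.float64(0.0)), (20, np.float64(0.0)), (40, np.float64(0.0)), (60, np.float64(0.0)), (75, np.float64(0.0)), (85, np.float64(0.003)), (95, np.float64(0.027))] [-0.67  0.8   1.68  1.06  2.03 -2.55]
110 [(0, np.float64(0.0)), (20, np.float64(0.0)), (40, np.float64(0.0)), (60, np.float64(0.0)), (75, np.float64(0.008)), (85, np.float64(0.008)), (95, np.float64(0.0))] [-0.54  0.93  1.42  0.91  2.23 -2.54]
130 [(0, np.float64(0.0)), (20, np.float64(0.002)), (40, np.float64(0.081)), (60, np.float64(0.116)), (75, np.float64(0.102)), (85, np.float64(0.068)), (95, np.float64(0.019))] [-0.41  1.05  1.19  0.76  2.42 -2.55]
```

```bash
python3 - <<'E'
from arm import *
x,e=getx()
Cn=np.array([.576,-.0325])
q0=eval(open("log.txt").readlines()[-1])[0]
for z in (.185,.21):
  for phi in (-110,-100,-90,-80,-75,60,70,80,90,95,100,105):
    c=np.array([np.cos(np.radians(phi)),np.sin(np.radians(phi)),0])
    q=np.array(q0); q[3]=-.3 if phi<0 else .3; out=[]
    for t in (0,20,40,60,70,75,80,85,90):
        th=np.radians(t); lx=-.101*np.cos(th)+.052*np.sin(th)
        Rg=tilt(phi,t); g=np.r_[Cn,z]-c*(lx-.01); p=g+Rg[:,0]*.005
        q,err=ik(x,p,Rg,q); out.append(float(round(err,3)))
        if t==80: qq=q
    print(z,phi,out,qq.round(2))
E
```

```text
0.185 -110 [0.0, 0.0, 0.0, 0.0, 0.0, 0.0, 0.0, 0.0, 0.0] [ 0.37  0.73  1.59 -0.92  1.93  2.52]
0.185 -100 [0.0, 0.0, 0.0, 0.0, 0.0, 0.0, 0.0, 0.0, 0.0] [ 0.42  0.67  1.71 -1.01  1.83  2.51]
0.185 -90 [0.0, 0.0, 0.0, 0.0, 0.0, 0.0, 0.0, 0.0, 0.014] [ 0.46  0.6   1.84 -1.1   1.72  2.51]
0.185 -80 [0.0, 0.0, 0.0, 0.0, 0.0, 0.0, 0.0, 0.014, 0.043] [ 0.5   0.53  1.96 -1.21  1.62  2.53]
0.185 -75 [0.0, 0.0, 0.0, 0.0, 0.0, 0.0, 0.0, 0.026, 0.058] [ 0.51  0.49  2.03 -1.27  1.57  2.54]
0.185 60 [0.0, 0.0, 0.0, 0.0, 0.0, 0.0, 0.019, 0.055, 0.092] [-0.74  0.42  2.13  1.29  1.54 -2.55]
0.185 70 [0.0, 0.0, 0.0, 0.0, 0.0, 0.0, 0.004, 0.035, 0.066] [-0.71  0.5   2.01  1.18  1.63 -2.55]
0.185 80 [0.0, 0.0, 0.0, 0.0, 0.0, 0.0, 0.0, 0.017, 0.04] [-0.67  0.58  1.88  1.07  1.73 -2.54]
0.185 90 [0.0, 0.0, 0.0, 0.0, 0.0, 0.0, 0.0, 0.005, 0.019] [-0.62  0.65  1.75  0.98  1.83 -2.54]
0.185 95 [0.0, 0.0, 0.0, 0.0, 0.0, 0.0, 0.0, 0.002, 0.012] [-0.59  0.68  1.69  0.93  1.88 -2.54]
0.185 100 [0.0, 0.0, 0.0, 0.0, 0.0, 0.0, 0.0, 0.002, 0.007] [-0.57  0.71  1.63  0.89  1.93 -2.54]
0.185 105 [0.0, 0.0, 0.0, 0.0, 0
[... 493 characters left out ...]
 0.025] [ 0.51  0.45  2.02 -1.27  1.59  2.5 ]
0.21 60 [0.0, 0.0, 0.0, 0.0, 0.0, 0.0, 0.0, 0.025, 0.061] [-0.74  0.38  2.13  1.29  1.55 -2.53]
0.21 70 [0.0, 0.0, 0.0, 0.0, 0.0, 0.0, 0.0, 0.005, 0.035] [-0.71  0.46  2.01  1.18  1.65 -2.51]
0.21 80 [0.0, 0.0, 0.0, 0.0, 0.0, 0.0, 0.0, 0.0, 0.01] [-0.67  0.54  1.88  1.08  1.75 -2.51]
0.21 90 [0.0, 0.0, 0.0, 0.0, 0.0, 0.0, 0.0, 0.0, 0.0] [-0.62  0.61  1.75  0.99  1.85 -2.5 ]
0.21 95 [0.0, 0.0, 0.0, 0.0, 0.0, 0.0, 0.0, 0.0, 0.0] [-0.59  0.64  1.69  0.94  1.9  -2.51]
0.21 100 [0.0, 0.0, 0.0, 0.0, 0.0, 0.0, 0.0, 0.0, 0.0] [-0.57  0.68  1.63  0.9   1.95 -2.51]
0.21 105 [0.0, 0.0, 0.0, 0.0, 0.0, 0.0, 0.0, 0.0, 0.0] [-0.54  0.71  1.58  0.86  2.   -2.52]
```

```bash
cat > pour.py <<'E'
from arm import *
Cn=np.array([.576,-.0325]); PHI=-98
c=np.array([np.cos(np.radians(PHI)),np.sin(np.radians(PHI)),0])
def pose(t,lip=.015,z=.19,phi=PHI):
    th=np.radians(t); lx=-.101*np.cos(th)+.052*np.sin(th)
    Rg=tilt(phi,t); return np.r_[Cn,z]-c*(lx-lip)+Rg[:,0]*.005,Rg
def rel(pos,Rg,s=None):
    from workcell import bot
    s=s or bot.read_state(); Rc=R.from_rotvec(s['tcp_rot']).as_matrix()
    return (100*Rc.T@(np.array(pos)-s['tool_pos'])).round(1),R.from_matrix(Rc.T@Rg).as_rotvec().round(3)
E
python3 - <<'E'
from pour import *
p,Rg=pose(30,z=.2); print(p); go(p,Rg)
E
```

```text
[ 0.5650097  -0.11070005  0.19566987]
t4.53 pos [0.565  0.3347 0.2038] q [ 0.634  0.187  1.804 -0.317  1.042  1.295] F [ 0.5  0.2 -1.3] w 0.108
dp cm [ 7.13 20.75 38.77] rot [ 1.0959 -0.4837  0.1977]
```

```bash
python3 -m creep '[{"grip":0,"dp":[0.2,0.6,1.1],"rotation":[0.033,-0.015,0.006]},{"grip":0,"dp":[0.6,1.8,3.4],"rotation":[0.1,-0.043,0.017]},{"grip":0,"dp":[1.1,3.1,6],"rotation":[0.17,-0.075,0.03]},{"grip":0,"dp":[1.6,4.6,8.7],"rotation":[0.25,-0.108,0.044]},{"grip":0,"dp":[2.1,6.1,11.4],"rotation":[0.32,-0.14,0.058]}]'; python3 -c "
from pour import *
go(*pose(30,z=.2))"
```

```text
time: 4.95
tool_pos: [0.5638, 0.2002, 0.1968]
tcp_rot: [1.765, 0.302, -1.591]
wrist_force: [-0.5, -0.4, -1.7]
width: 0.108
t4.95 pos [0.5638 0.2002 0.1968] q [ 0.497  0.134  1.892 -0.407  1.103  1.544] F [-0.5 -0.4 -1.7] w 0.108
dp cm [ 9.15 22.   19.96] rot [ 0.7734 -0.3348  0.1378]
```

```bash
python3 -m creep '[{"grip":0,"dp":[0.9,2.2,2],"rotation":[0.077,-0.033,0.014]},{"grip":0,"dp":[1.8,4.4,4],"rotation":[0.154,-0.066,0.028]},{"grip":0,"dp":[2.7,6.6,6],"rotation":[0.23,-0.1,0.042]},{"grip":0,"dp":[3.6,8.8,8],"rotation":[0.31,-0.134,0.056]},{"grip":0,"dp":[4.5,11,10],"rotation":[0.387,-0.167,0.07]}]'; python3 -c "
from pour import *
go(*pose(30,z=.2))"
```

```text
time: 5.37
tool_pos: [0.5647, 0.0447, 0.1969]
tcp_rot: [1.883, -0.158, -1.823]
wrist_force: [0.4, 0.4, -2.1]
width: 0.11
t5.37 pos [0.5647 0.0447 0.1969] q [ 0.291  0.124  1.926 -0.487  1.175  1.785] F [ 0.4  0.4 -2.1] w 0.11
dp cm [ 6.69 13.37  4.26] rot [ 0.3855 -0.1681  0.069 ]
```

```bash
python3 -m creep '[{"grip":0,"dp":[1.3,2.6,0.8],"rotation":[0.077,-0.033,0.014]},{"grip":0,"dp":[2.6,5.2,1.6],"rotation":[0.154,-0.066,0.028]},{"grip":0,"dp":[3.8,7.7,2.5],"rotation":[0.23,-0.1,0.042]},{"grip":0,"dp":[5,10,3.3],"rotation":[0.3,-0.13,0.055]},{"grip":0,"dp":[6,12,3.8],"rotation":[0.35,-0.15,0.063]}]';python3 -m creep '[{"grip":0,"dp":[0.3,0.6,0.2],"rotation":[0.03,-0.018,0.006]},{"grip":0,"dp":[0.3,0.6,0.2],"rotation":[0.03,-0.018,0.006]},{"grip":0,"dp":[0.3,0.6,0.2],"rotation":[0.03,-0.018,0.006]}]' ;python3 - <<'E'
from pour import *
go(*pose(30,z=.2))
from workcell import bot
for n in ("top","side"):
    p,d=bot.read_camera(n); cv2.imwrite(f"pics/{n}1.png",cv2.resize(p[100:300,150:400] if n=="top" else p[100:280,130:380],None,fx=3,fy=3)[...,::-1])
for t in (45,55,65,75,85): print(t,*rel(*pose(t,z=.2 if t<50 else .19)))
E
```

```text
time: 5.78
tool_pos: [0.5656, -0.095, 0.1955]
tcp_rot: [1.937, -0.617, -1.994]
wrist_force: [0.4, 0.0, -2.5]
width: 0.104
time: 6.03
tool_pos: [0.5635, -0.0992, 0.1965]
tcp_rot: [1.936, -0.654, -2.01]
wrist_force: [-0.3, 0.5, -2.1]
width: 0.106
t6.03 pos [ 0.5635 -0.0992  0.1965] q [ 0.069  0.179  1.886 -0.541  1.243  1.991] F [-0.3  0.5 -2.1] w 0.106
dp cm [ 0.63  0.93 -0.3 ] rot [ 0.0092 -0.0023  0.0023]
45 [-0.6 -1.2 -0.3] [ 0.01  -0.006  0.264]
55 [-0.7 -3.3 -0.3] [ 0.009 -0.007  0.438]
65 [-1.8 -4.9 -0.4] [ 0.009 -0.007  0.613]
75 [-2.8 -6.6 -0.4] [ 0.008 -0.008  0.788]
85 [-3.8 -8.2 -0.4] [ 0.008 -0.009  0.962]
```

View pics/side1.png

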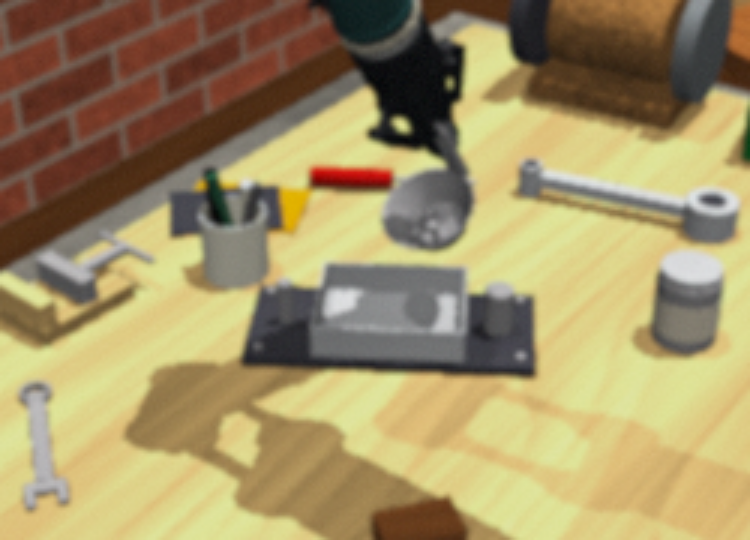

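View pics/top1.png

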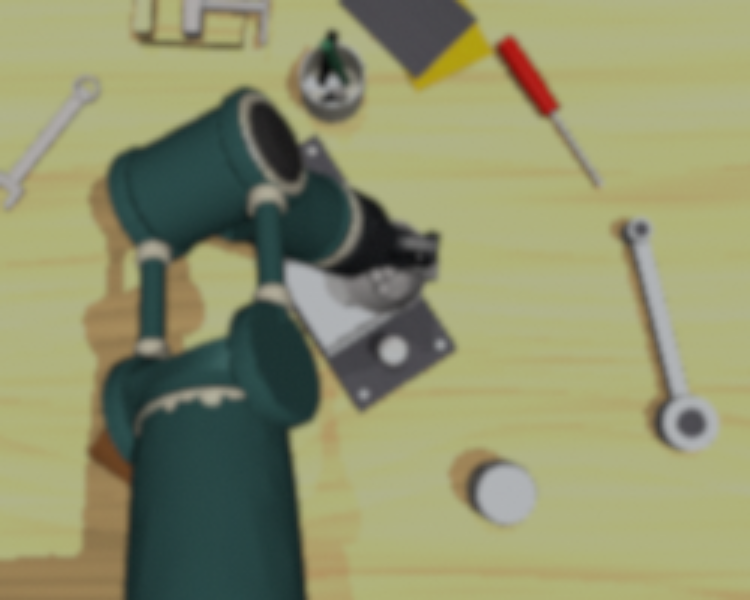

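```bash
python3 -m creep '[{"grip":0,"dp":[0,0,-0.1],"rotation":[0.003,-0.002,0.09]},{"grip":0,"dp":[-0.3,-0.6,-0.2],"rotation":[0.006,-0.004,0.18]},{"grip":0,"dp":[-0.6,-1.2,-0.3],"rotation":[0.009,-0.006,0.264]},{"grip":0,"dp":[-0.7,-2.2,-0.3],"rotation":[0.009,-0.006,0.35]},{"grip":0,"dp":[-0.7,-3.3,-0.3],"rotation":[0.009,-0.006,0.438]}]' 70; python3 -c "
from pour import *
for t in (60,65,70,75,80,85): print(t,*rel(*pose(t,z=.19)))
go(*pose(55))"
```

```text
time: 6.55
tool_pos: [0.5723, -0.0654, 0.1886]
tcp_rot: [1.619, -0.991, -1.731]
wrist_force: [-0.2, -0.1, -3.0]
width: 0.107
60 [-0.6 -0.6  0.1] [-0.003 -0.005  0.085]
65 [-1.4 -1.1  0.1] [-0.003 -0.004  0.173]
70 [-2.3 -1.6  0.1] [-0.003 -0.004  0.26 ]
75 [-3.1 -2.1  0.1] [-0.003 -0.004  0.347]
80 [-3.9 -2.6  0.1] [-0.004 -0.004  0.434]
85 [-4.7 -3.1  0.1] [-0.004 -0.004  0.522]
t6.55 pos [ 0.5723 -0.0654  0.1886] q [ 0.287  0.389  1.837 -0.85   1.488  2.335] F [-0.2 -0.1 -3. ] w 0.107
dp cm [ 0.19 -0.05  0.09] rot [-0.0027 -0.0047 -0.0019]
```

```bash
python3 -m creep '[{"grip":0,"dp":[-0.6,-0.6,0.1],"rotation":[-0.003,-0.004,0.06]},{"grip":0,"dp":[-0.9,-0.8,0.1],"rotation":[-0.003,-0.004,0.12]},{"grip":0,"dp":[-1.4,-1.1,0.1],"rotation":[-0.003,-0.004,0.173]},{"grip":0,"dp":[-1.9,-1.4,0.1],"rotation":[-0.003,-0.004,0.22]},{"grip":0,"dp":[-2.3,-1.6,0.1],"rotation":[-0.003,-0.004,0.26]}]'; python3 - <<'E'
from pour import *
for t in (70,75,80,85,88): print(t,*rel(*pose(t,z=.19)))
go(*pose(70))
from workcell import bot
p,d=bot.read_camera("side"); cv2.imwrite("pics/side2.png",cv2.resize(p[130:250,180:340],None,fx=4,fy=4)[...,::-1])
E
```

```text
time: 6.97
tool_pos: [0.5743, -0.0373, 0.1867]
tcp_rot: [1.412, -1.141, -1.562]
wrist_force: [0.7, -1.3, -3.3]
width: 0.113
70 [-0.   0.2 -0.1] [0.004 0.    0.001]
75 [-0.9 -0.1 -0.1] [0.004 0.    0.088]
80 [-1.8 -0.4 -0.1] [0.004 0.    0.176]
85 [-2.7 -0.7 -0.1] [ 0.004 -0.     0.263]
88 [-3.2 -0.9 -0.1] [ 0.004 -0.     0.315]
t6.97 pos [ 0.5743 -0.0373  0.1867] q [ 0.379  0.542  1.784 -0.961  1.675  2.449] F [ 0.7 -1.3 -3.3] w 0.113
dp cm [-0.02  0.16 -0.1 ] rot [0.004  0.0005 0.0011]
```

View pics/side2.png

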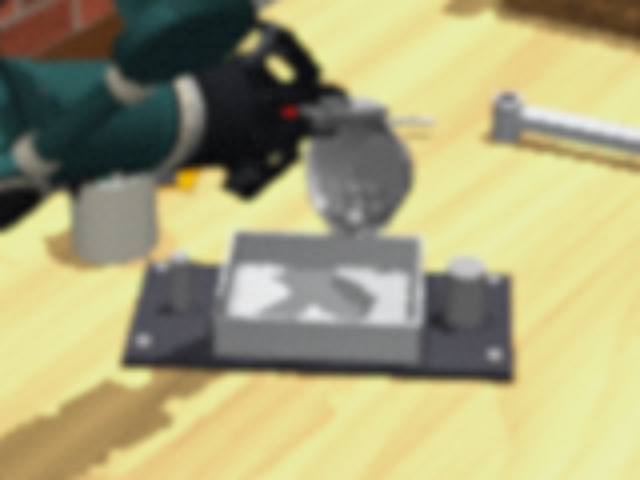

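The balls are gathering at the lip around (355,215), with the lip over the tray. I keep tilting.

```bash
python3 -m creep '[{"grip":0,"dp":[-0.4,0.1,0],"rotation":[0,0,0.045]},{"grip":0,"dp":[-0.9,0,0],"rotation":[0,0,0.09]},{"grip":0,"dp":[-1.4,-0.2,0],"rotation":[0,0,0.13]},{"grip":0,"dp":[-1.8,-0.3,0],"rotation":[0,0,0.175]},{"grip":0,"dp":[-2.2,-0.5,0],"rotation":[0,0,0.22]}]'; python3 - <<'E'
from pour import *
for t in (80,85,88): print(t,*rel(*pose(t,z=.19)))
go(*pose(80))
from workcell import bot
p,d=bot.read_camera("side"); cv2.imwrite("pics/side3.png",cv2.resize(p[130:250,180:340],None,fx=4,fy=4)[...,::-1])
E
```

```text
time: 7.43
tool_pos: [0.5778, -0.0162, 0.191]
tcp_rot: [1.242, -1.253, -1.407]
wrist_force: [-0.3, -0.0, -1.7]
width: 0.108
80 [ 0.3 -0.1 -0.1] [ 0.002  0.001 -0.043]
85 [-0.6 -0.2 -0. ] [0.002 0.001 0.044]
88 [-1.2 -0.3 -0. ] [0.002 0.001 0.096]
t7.43 pos [ 0.5778 -0.0162  0.191 ] q [ 0.427  0.667  1.736 -1.048  1.836  2.51 ] F [-0.3 -0.  -1.7] w 0.108
dp cm [ 0.29 -0.15 -0.05] rot [ 0.0018  0.0009 -0.0433]
```

View pics/side3.png

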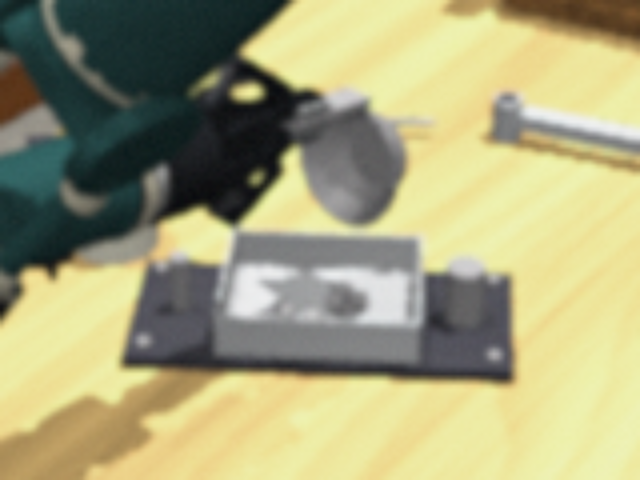

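```bash
python3 -m creep '[{"grip":0,"dp":[-0.7,-0.2,0],"rotation":[0,0,0.05]},{"grip":0,"dp":[-0.7,-0.2,0],"rotation":[0,0,0.05]},{"grip":0,"dp":[-0.7,-0.2,0],"rotation":[0,0,0.05]},{"grip":0,"dp":[-0.7,-0.2,0],"rotation":[0,0,0.05]},{"grip":0,"dp":[-0.7,-0.2,0],"rotation":[0,0,0.05]}]'; python3 - <<'E'
from pour import *
go(*pose(55,z=.2))
from workcell import bot
p,d=bot.read_camera("side"); cv2.imwrite("pics/side4.png",cv2.resize(p[160:240,200:320],None,fx=6,fy=6,interpolation=cv2.INTER_CUBIC)[...,::-1])
E
```

```text
time: 7.9
tool_pos: [0.5784, -0.0105, 0.1901]
tcp_rot: [1.202, -1.276, -1.374]
wrist_force: [0.6, -0.1, -0.9]
width: 0.107
t7.90 pos [ 0.5784 -0.0105  0.1901] q [ 0.436  0.698  1.723 -1.064  1.873  2.522] F [ 0.6 -0.1 -0.9] w 0.107
dp cm [ 5.58  1.17 -0.08] rot [ 0.0011  0.0032 -0.5284]
```

View pics/side4.png

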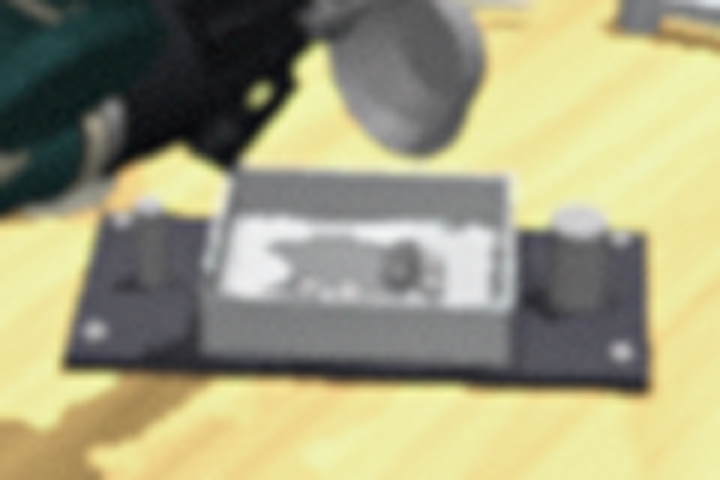

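The cup is empty and the balls are in the tray around (400,265). I untilt and carry the cup back.

```bash
python3 - <<'E'
from pour import *
for t in (70,55,40,30): print(t,*rel(*pose(t,z=.21,lip=0)))
E
```

```text
70 [ 1.1  1.9 -0.1] [ 0.001  0.003 -0.267]
55 [ 4.   2.  -0.1] [ 0.001  0.003 -0.529]
40 [ 6.8  2.2 -0.1] [ 0.001  0.004 -0.79 ]
30 [ 8.4  2.3 -0.1] [ 0.     0.004 -0.965]
```

```bash
python3 -m creep '[{"grip":0,"dp":[0.5,1,0],"rotation":[0,0,-0.1]},{"grip":0,"dp":[1,1.8,0],"rotation":[0,0,-0.22]},{"grip":0,"dp":[1.8,2,0],"rotation":[0,0,-0.34]},{"grip":0,"dp":[2.8,2,-0.1],"rotation":[0,0,-0.46]},{"grip":0,"dp":[4,2,-0.1],"rotation":[0,0,-0.58]}]'; python3 - <<'E'
from pour import *
go([.572,.329,.14],down(-29.6))
go([.568,.15,.19],tilt(-60,10))
E
```

```text
time: 8.37
tool_pos: [0.5743, -0.051, 0.2076]
tcp_rot: [1.658, -0.953, -1.775]
wrist_force: [0.8, -0.9, -0.9]
width: 0.107
t8.37 pos [ 0.5743 -0.051   0.2076] q [ 0.29   0.352  1.813 -0.798  1.496  2.286] F [ 0.8 -0.9 -0.9] w 0.107
dp cm [-25.34 -28.58   5.55] rot [-1.1085  0.5375 -0.7905]
t8.37 pos [ 0.5743 -0.051   0.2076] q [ 0.29   0.352  1.813 -0.798  1.496  2.286] F [ 0.8 -0.9 -0.9] w 0.107
dp cm [-14.47 -13.64   3.44] rot [-0.5825  0.3481 -0.7013]
```

```bash
python3 -m creep '[{"grip":0,"dp":[-1.5,-1.4,0.3],"rotation":[-0.07,0.042,-0.084]},{"grip":0,"dp":[-3.3,-3.1,0.8],"rotation":[-0.14,0.084,-0.168]},{"grip":0,"dp":[-5.2,-4.9,1.2],"rotation":[-0.21,0.125,-0.252]},{"grip":0,"dp":[-7.2,-6.8,1.7],"rotation":[-0.28,0.167,-0.337]},{"grip":0,"dp":[-9.2,-8.7,2.2],"rotation":[-0.35,0.21,-0.42]}]'; python3 - <<'E'
from pour import *
go([.572,.329,.15],down(-29.6))
E
```

```text
time: 8.78
tool_pos: [0.5691, 0.0771, 0.1954]
tcp_rot: [1.846, -0.189, -1.845]
wrist_force: [0.2, -0.4, -1.7]
width: 0.105
t8.78 pos [0.5691 0.0771 0.1954] q [ 0.35   0.179  1.872 -0.488  1.237  1.842] F [ 0.2 -0.4 -1.7] w 0.105
dp cm [ -7.24 -23.51  -7.07] rot [-0.7628  0.2422 -0.417 ]
```

```bash
python3 -m creep '[{"grip":0,"dp":[-0.9,-2.8,-0.8],"rotation":[-0.09,0.03,-0.05]},{"grip":0,"dp":[-1.7,-5.6,-1.7],"rotation":[-0.18,0.058,-0.1]},{"grip":0,"dp":[-2.6,-8.5,-2.5],"rotation":[-0.275,0.087,-0.15]},{"grip":0,"dp":[-3.5,-11.3,-3.4],"rotation":[-0.37,0.116,-0.2]},{"grip":0,"dp":[-4.3,-14.1,-4.2],"rotation":[-0.46,0.145,-0.25]}]'; python3 - <<'E'
from pour import *
go([.572,.329,.13],down(-29.6))
E
```

```text
time: 9.2
tool_pos: [0.571, 0.2279, 0.1667]
tcp_rot: [1.713, 0.498, -1.717]
wrist_force: [0.0, 0.6, -1.9]
width: 0.111
t9.20 pos [0.571  0.2279 0.1667] q [ 0.443  0.225  1.814 -0.214  1.127  1.357] F [ 0.   0.6 -1.9] w 0.111
dp cm [ 1.79 -7.81 -7.18] rot [-0.3013  0.1    -0.1668]
```

```bash
python3 -m creep '[{"grip":0,"dp":[0.4,-2,-1.8],"rotation":[-0.08,0.026,-0.044]},{"grip":0,"dp":[0.8,-4,-3.6],"rotation":[-0.16,0.052,-0.088]},{"grip":0,"dp":[1.3,-6,-5.4],"rotation":[-0.24,0.08,-0.13]},{"grip":0,"dp":[1.7,-7.4,-6.8],"rotation":[-0.3,0.1,-0.166]},{"grip":0,"dp":[1.8,-7.8,-7.2],"rotation":[-0.3,0.1,-0.166]}]';python3 -m creep '[{"grip":0,"dp":[0,0,0],"rotation":[0,0,0]},{"grip":0,"dp":[0,0,0],"rotation":[0,0,0]}]'; python3 - <<'E'
from pour import *
go([.572,.329,.083],down(-29.6))
E
```

```text
time: 9.62
tool_pos: [0.5726, 0.3283, 0.1278]
tcp_rot: [1.58, 0.914, -1.583]
wrist_force: [0.0, -1.2, -0.8]
width: 0.11
time: 9.78
tool_pos: [0.5727, 0.3271, 0.1288]
tcp_rot: [1.581, 0.909, -1.584]
wrist_force: [0.5, -1.5, -1.7]
width: 0.107
t9.78 pos [0.5727 0.3271 0.1288] q [ 0.484  0.327  1.747 -0.005  1.069  1.01 ] F [ 0.5 -1.5 -1.7] w 0.107
dp cm [ 4.58 -0.17 -0.15] rot [-0.0069  0.0038 -0.0032]
```

```bash
python3 -m creep '[{"grip":0,"dp":[1.2,0,0],"rotation":[-0.007,0.004,-0.003]},{"grip":0,"dp":[2.4,0,0],"rotation":[-0.007,0.004,-0.003]},{"grip":0,"dp":[3.3,0,0],"rotation":[-0.007,0.004,-0.003]},{"grip":0,"dp":[3.6,0,0],"rotation":[-0.007,0.004,-0.003]},{"grip":0,"dp":[3.6,0,0],"rotation":[-0.007,0.004,-0.003]}]'; python3 - <<'E'
from pour import *
go([.572,.329,.083],down(-29.6))
from workcell import bot
p,d=bot.read_camera("side"); cv2.imwrite("pics/side5.png",cv2.resize(p[210:310,130:250],None,fx=6,fy=5.8,interpolation=cv2.INTER_CUBIC)[...,::-1])
E
```

```text
time: 10.2
tool_pos: [0.5714, 0.3267, 0.0901]
tcp_rot: [1.576, 0.921, -1.582]
wrist_force: [0.0, -0.7, -0.4]
width: 0.11
t10.20 pos [0.5714 0.3267 0.0901] q [0.481 0.365 1.775 0.002 1.005 0.996] F [ 0.  -0.7 -0.4] w 0.11
dp cm [ 0.71 -0.06 -0.23] rot [0.0006 0.0019 0.003 ]
```

View pics/side5.png

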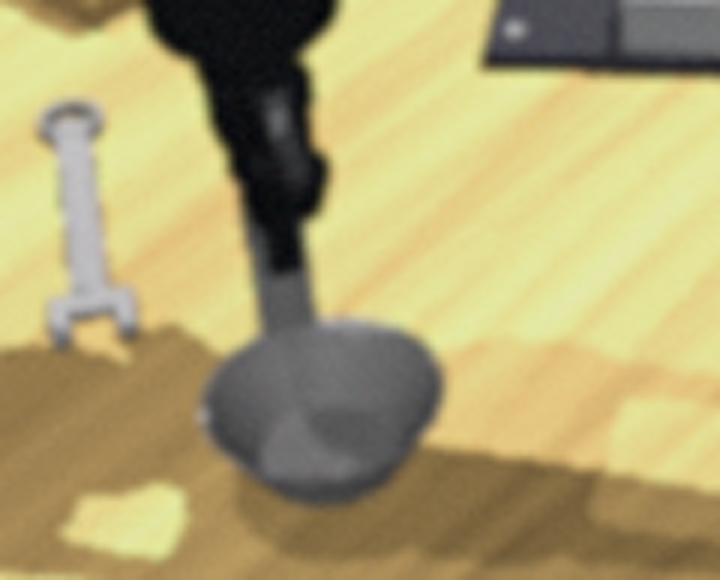

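The cup is empty, level and just above the bench (rim around (325,410)). I lower the rest of the way gently.

```bash
python3 -m creep '[{"grip":0,"dp":[0.2,0,0],"rotation":[0,0,0]},{"grip":0,"dp":[0.4,0,0],"rotation":[0,0,0]},{"grip":0,"dp":[0.6,0,0],"rotation":[0,0,0]},{"grip":0,"dp":[0.6,0,0],"rotation":[0,0,0]}]'; python3 -c "
from pour import *
go([.572,.329,.0826],down(-29.6))"
```

```text
time: 10.58
tool_pos: [0.5729, 0.3279, 0.0864]
tcp_rot: [1.579, 0.921, -1.578]
wrist_force: [0.3, -0.1, -1.0]
width: 0.107
t10.58 pos [0.5729 0.3279 0.0864] q [0.481 0.37  1.776 0.002 0.995 0.996] F [ 0.3 -0.1 -1. ] w 0.107
dp cm [ 0.38 -0.13 -0.05] rot [ 0.0011 -0.0016  0.001 ]
```

```bash
python3 -m creep '[{"grip":0,"dp":[0.15,0,0],"rotation":[0,0,0]},{"grip":0,"dp":[0.3,0,0],"rotation":[0,0,0]},{"grip":0,"dp":[0.4,0,0],"rotation":[0,0,0]},{"grip":0,"dp":[0.4,0,0],"rotation":[0,0,0]}]'; python3 -c "
from pour import *
go([.572,.329,.0826],down(-29.6))"
```

```text
time: 10.92
tool_pos: [0.573, 0.3279, 0.0826]
tcp_rot: [1.579, 0.921, -1.577]
wrist_force: [1.1, 0.1, -0.3]
width: 0.106
t10.92 pos [0.573  0.3279 0.0826] q [0.481 0.374 1.778 0.002 0.988 0.995] F [ 1.1  0.1 -0.3] w 0.106
dp cm [ 0.   -0.14 -0.04] rot [ 0.0012 -0.0018  0.0008]
```

```bash
python3 -m creep '[{"grip":0,"dp":[0.1,0,0],"rotation":[0,0,0]},{"grip":0,"dp":[0.1,0,0],"rotation":[0,0,0]},{"grip":0,"dp":[0.1,0,0],"rotation":[0,0,0]}]'; python3 -c "
from pour import *
go([.572,.329,.0826],down(-29.6))"
```

```text
time: 11.17
tool_pos: [0.5732, 0.328, 0.0825]
tcp_rot: [1.58, 0.921, -1.577]
wrist_force: [-1.0, -1.4, 5.9]
width: 0.11
t11.17 pos [0.5732 0.328  0.0825] q [0.481 0.374 1.778 0.002 0.988 0.995] F [-1.  -1.4  5.9] w 0.11
dp cm [-0.01 -0.16 -0.03] rot [ 0.0011 -0.0022  0.0006]
```

Bench contact (+6 N). I open slowly, then lift.

```bash
python3 -m creep '[{"grip":1.5,"dp":[0,0,0],"rotation":[0,0,0]},{"grip":2.5,"dp":[0,0,0],"rotation":[0,0,0]},{"grip":4,"dp":[0,0,0],"rotation":[0,0,0]},{"grip":5,"dp":[0,0,0],"rotation":[0,0,0]},{"grip":5,"dp":[0,0,0],"rotation":[0,0,0]}]' 30; python3 -m creep '[{"grip":5,"dp":[-1.5,0,0],"rotation":[0,0,0]},{"grip":5,"dp":[-4,0,0],"rotation":[0,0,0]},{"grip":5,"dp":[-7,0,0],"rotation":[0,0,0]},{"grip":5,"dp":[-10,0,0],"rotation":[0,0,0]},{"grip":8,"dp":[-12,0,0],"rotation":[0,0,0]}]'; python3 - <<'E'
from pour import *
go([.464,-.395,.2],down(-78.6))
from workcell import bot
p,d=bot.read_camera("side"); cv2.imwrite("pics/side6.png",cv2.resize(p[130:310,130:370],None,fx=3.3,fy=3.3,interpolation=cv2.INTER_CUBIC)[...,::-1])
E
```

```text
time: 11.58
tool_pos: [0.5728, 0.3278, 0.0812]
tcp_rot: [1.579, 0.921, -1.578]
wrist_force: [1.0, 0.7, -1.2]
width: 0.587
time: 12.0
tool_pos: [0.574, 0.3281, 0.2047]
tcp_rot: [1.582, 0.921, -1.574]
wrist_force: [0.6, 0.1, 0.4]
width: 0.715
t12.00 pos [0.574  0.3281 0.2047] q [0.481 0.262 1.682 0.002 1.193 0.996] F [0.6 0.1 0.4] w 0.715
dp cm [ 0.18 26.08 68.34] rot [ 0.8563 -0.0047  0.0011]
```

View pics/side6.png

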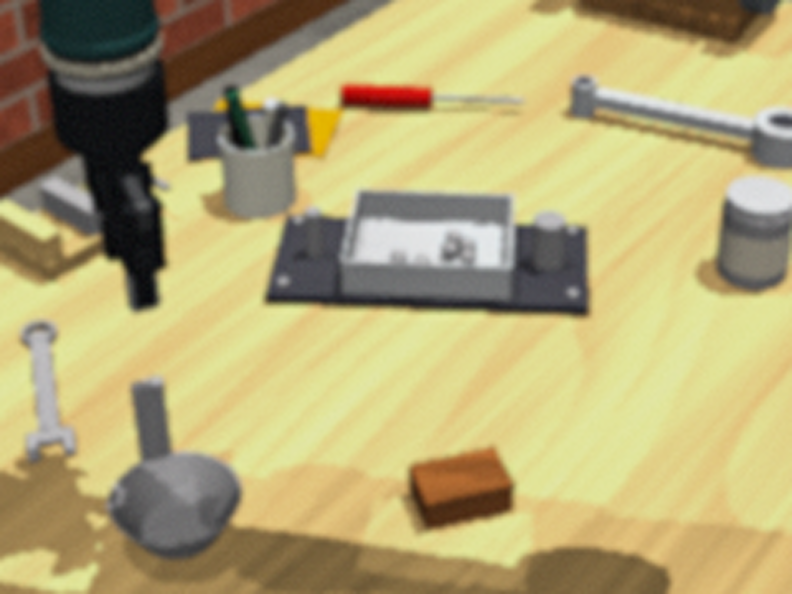

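```bash
python3 -m creep '[{"grip":8.5,"dp":[-0.5,1.5,4],"rotation":[0.1,0,0]},{"grip":8.5,"dp":[-1,3,8],"rotation":[0.2,0,0]},{"grip":8.5,"dp":[-1,4.5,12],"rotation":[0.3,0,0]},{"grip":8.5,"dp":[-1,6,16],"rotation":[0.4,0,0]},{"grip":8.5,"dp":[-1,7.5,20],"rotation":[0.5,0,0]}]'; python3 - <<'E'
from pour import *
go([.464,-.395,.2],down(-78.6))
from workcell import bot
p,d=bot.read_camera("top"); cv2.imwrite("pics/top2.png",cv2.resize(p[130:250,120:310],None,fx=4,fy=4,interpolation=cv2.INTER_CUBIC)[...,::-1])
p,d=bot.read_camera("wrist"); cv2.imwrite("pics/w2.png",p[...,::-1])
E
```

```text
time: 12.47
tool_pos: [0.5398, 0.1209, 0.2108]
tcp_rot: [1.911, 0.542, -1.91]
wrist_force: [0.8, -0.0, 0.9]
width: 0.994
t12.47 pos [0.5398 0.1209 0.2108] q [0.174 0.059 1.906 0.002 1.177 1.193] F [ 0.8 -0.   0.9] w 0.994
dp cm [ 0.98 39.98 33.47] rot [ 0.3522 -0.0009  0.0017]
```

View pics/top2.png

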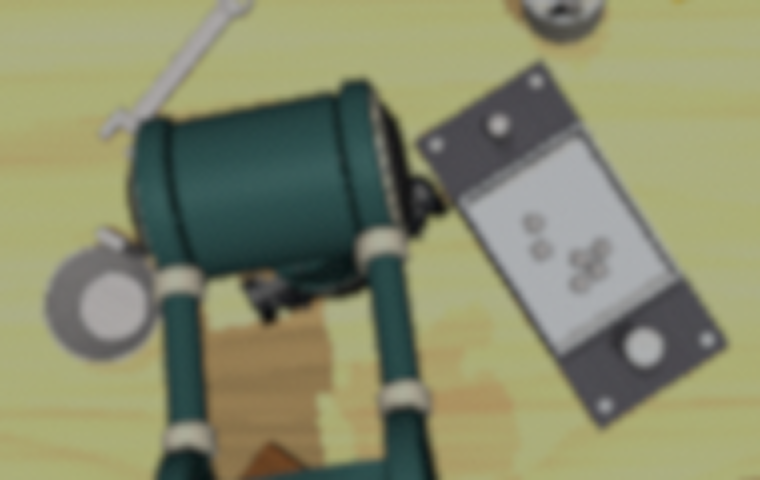

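View pics/w2.png

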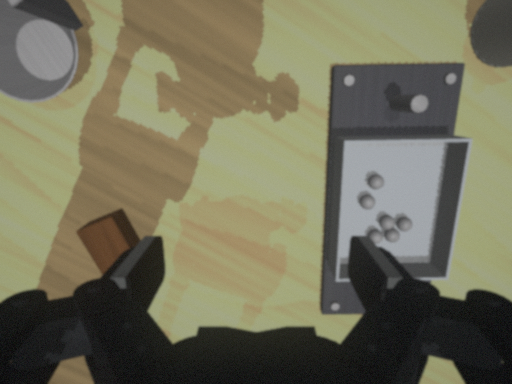

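All six balls are in the tray: (375,181), (367,201), (386,221), (404,223), (391,236) and (376,236) in the wrist view. The cup is upright and empty. On to the lever.

```bash
python3 -m creep '[{"grip":8.5,"dp":[0.5,40,33.5],"rotation":[0.07,0,0]},{"grip":8.5,"dp":[0.5,40,33.5],"rotation":[0.14,0,0]},{"grip":8.5,"dp":[0.5,40,33.5],"rotation":[0.21,0,0]},{"grip":8.5,"dp":[0.5,40,33.5],"rotation":[0.28,0,0]},{"grip":8.5,"dp":[0.5,40,33.5],"rotation":[0.35,0,0]}]'; python3 -c "
from pour import *
go([.464,-.395,.2],down(-78.6))"
```

```text
time: 12.98
tool_pos: [0.5108, -0.0848, 0.2086]
tcp_rot: [2.116, 0.219, -2.114]
wrist_force: [1.9, -0.1, -0.1]
width: 0.998
t12.98 pos [ 0.5108 -0.0848  0.2086] q [-0.214 -0.008  1.978  0.003  1.171  1.152] F [ 1.9 -0.1 -0.1] w 0.998
dp cm [ 0.78 29.43 10.86] rot [ 0.0048 -0.001   0.0021]
```

```bash
python3 -m creep '[{"grip":8.5,"dp":[0.5,29.4,10.8],"rotation":[0,0,0]},{"grip":8.5,"dp":[0.5,29.4,10.8],"rotation":[0,0,0]},{"grip":8.5,"dp":[0.5,29.4,10.8],"rotation":[0,0,0]},{"grip":8.5,"dp":[0.5,29.4,10.8],"rotation":[0,0,0]},{"grip":8.5,"dp":[0.5,29.4,10.8],"rotation":[0,0,0]}]'; python3 -m creep '[{"grip":8.5,"dp":[0,4,1.5],"rotation":[0,0,0]},{"grip":8.5,"dp":[0,7,2.6],"rotation":[0,0,0]},{"grip":8.5,"dp":[0,7,2.6],"rotation":[0,0,0]},{"grip":8.5,"dp":[0,7,2.6],"rotation":[0,0,0]}]';python3 - <<'E'
from pour import *
go([.464,-.395,.2],down(-78.6))
from workcell import bot
c=bot.get_calibration("wrist");p,d=bot.read_camera("wrist"); cv2.imwrite("pics/w3.png",p[...,::-1]); np.savez("w3.npz",p=p,d=d,**{k:np.array(v) for k,v in c.items()})
P=cloud(c,d); z=P[...,2]
near=(np.abs(P[...,0]-.51)<.17)&(np.abs(P[...,1]+.385)<.07)
m=near&(z>.026)&(z<.034); Q=P[m][:,:2]
vx,vy,x0,y0=cv2.fitLine(Q.astype(np.float32),cv2.DIST_HUBER,0,.01,.01).ravel(); print("bar",m.sum(),vx,vy,x0,y0,np.degrees(np.arctan2(vy,vx)))
m=near&(z>.037)&(z<.044);Q=P[m]
b=Q[Q[:,0]<.45];s=Q[Q[:,0]>.56]
for k in (b,s):
    if len(k)>5: (x,y),r=cv2.minEnclosingCircle(k[:,:2].astype(np.float32)); print(len(k),x,y,r,k[:,2].mean())
E
```

```text
time: 13.4
tool_pos: [0.4805, -0.2913, 0.2047]
tcp_rot: [2.114, 0.221, -2.113]
wrist_force: [1.3, 0.2, 0.0]
width: 0.996
time: 13.73
tool_pos: [0.4694, -0.3649, 0.2042]
tcp_rot: [2.116, 0.218, -2.116]
wrist_force: [0.8, 0.7, 0.2]
width: 0.997
t13.73 pos [ 0.4694 -0.3649  0.2042] q [-0.704  0.143  1.825  0.002  1.175  0.663] F [0.8 0.7 0.2] w 0.997
dp cm [0.41 2.84 1.13] rot [ 0.004  -0.0004  0.0027]
bar 3641 0.97970897 0.2004254 0.52127206 -0.38108742 11.561835
2402 0.40409934520721436 -0.40623894333839417 0.030032917857170105 0.039631970299853825
759 0.6139405965805054 -0.3620818555355072 0.01392599567770958 0.03963576402683833
```

View pics/w3.png

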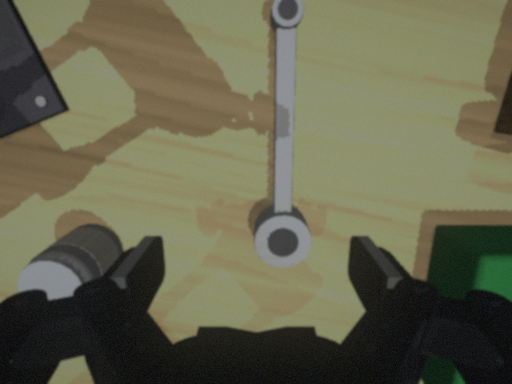

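The wrist view shows the lever with its big boss at (283,240) and small boss at (287,8). Depth puts the bosses at (0.4041,-0.4062) and (0.6139,-0.3621), so the balance point is (0.4638,-0.3937).

```bash
python3 -m creep '[{"grip":8.5,"dp":[3,1.3,0.5],"rotation":[-0.003,0,0.003]},{"grip":8.5,"dp":[6,2.7,1.1],"rotation":[-0.003,0,0.003]},{"grip":8.5,"dp":[9,2.7,1.1],"rotation":[-0.003,0,0.003]},{"grip":6,"dp":[11,2.7,1.1],"rotation":[-0.003,0,0.003]},{"grip":6,"dp":[11.5,2.7,1.1],"rotation":[-0.003,0,0.003]}]'; python3 -m creep '[{"grip":6,"dp":[0,0,0],"rotation":[0,0,0]},{"grip":6,"dp":[0,0,0],"rotation":[0,0,0]},{"grip":6,"dp":[0,0,0],"rotation":[0,0,0]}]';python3 - <<'E'
from pour import *
go([.4638,-.3937,.019],down(-78.2))
E
```

```text
time: 14.2
tool_pos: [0.4622, -0.3878, 0.0849]
tcp_rot: [2.108, 0.229, -2.118]
wrist_force: [-1.1, 0.6, 0.1]
width: 0.746
time: 14.45
tool_pos: [0.4658, -0.3924, 0.092]
tcp_rot: [2.112, 0.218, -2.106]
wrist_force: [0.4, -0.3, 0.2]
width: 0.701
t14.45 pos [ 0.4658 -0.3924  0.092 ] q [-0.741  0.275  1.891 -0.     0.97   0.62 ] F [ 0.4 -0.3  0.2] w 0.701
dp cm [7.3  0.06 0.24] rot [ 0.0036 -0.0025 -0.0039]
```

```bash
python3 -m creep '[{"grip":6,"dp":[2.5,0.1,0.2],"rotation":[0.003,-0.002,-0.003]},{"grip":6,"dp":[4.5,0.1,0.2],"rotation":[0.003,-0.002,-0.003]},{"grip":6,"dp":[5.8,0.1,0.2],"rotation":[0.003,-0.002,-0.003]},{"grip":6,"dp":[6.4,0.1,0.2],"rotation":[0.003,-0.002,-0.003]},{"grip":5,"dp":[6.6,0.1,0.2],"rotation":[0.003,-0.002,-0.003]}]'; python3 -m creep '[{"grip":4.5,"dp":[0,0,0],"rotation":[0,0,0]},{"grip":4,"dp":[0,0,0],"rotation":[0,0,0]},{"grip":4,"dp":[0,0,0],"rotation":[0,0,0]}]';python3 - <<'E'
from pour import *
go([.4638,-.3937,.019],down(-78.2))
E
```

```text
time: 14.87
tool_pos: [0.4623, -0.3934, 0.0235]
tcp_rot: [2.112, 0.22, -2.117]
wrist_force: [-0.7, 0.4, 0.1]
width: 0.591
time: 15.12
tool_pos: [0.4633, -0.3944, 0.0252]
tcp_rot: [2.113, 0.218, -2.113]
wrist_force: [0.9, -0.2, -0.3]
width: 0.469
t15.12 pos [ 0.4633 -0.3944  0.0252] q [-0.746  0.361  1.923 -0.     0.857  0.62 ] F [ 0.9 -0.2 -0.3] w 0.469
dp cm [ 0.62 -0.06 -0.06] rot [-0.0006  0.0001 -0.    ]
```

```bash
python3 -m creep '[{"grip":4,"dp":[0.3,0,0],"rotation":[0,0,0]},{"grip":4,"dp":[0.6,-0.1,-0.1],"rotation":[0,0,0]},{"grip":3,"dp":[0.6,-0.1,-0.1],"rotation":[0,0,0]},{"grip":2.4,"dp":[0.6,-0.1,-0.1],"rotation":[0,0,0]},{"grip":2.2,"dp":[0.6,-0.1,-0.1],"rotation":[0,0,0]}]' 30; python3 -m creep '[{"grip":2,"dp":[0,0,0],"rotation":[0,0,0]},{"grip":1,"dp":[0,0,0],"rotation":[0,0,0]},{"grip":0.5,"dp":[0,0,0],"rotation":[0,0,0]},{"grip":0.5,"dp":[0,0,0],"rotation":[0,0,0]}]';python3 - <<'E'
from pour import *
go([.4638,-.3937,.019],down(-78.2))
E
```

```text
time: 15.53
tool_pos: [0.4631, -0.3923, 0.0177]
tcp_rot: [2.112, 0.22, -2.116]
wrist_force: [-0.1, -0.6, -0.1]
width: 0.258
time: 15.87
tool_pos: [0.4634, -0.3927, 0.018]
tcp_rot: [2.112, 0.219, -2.115]
wrist_force: [1.0, -0.5, 0.7]
width: 0.207
t15.87 pos [ 0.4634 -0.3927  0.018 ] q [-0.744  0.37   1.927 -0.     0.846  0.622] F [ 1.  -0.5  0.7] w 0.207
dp cm [-0.1   0.1  -0.02] rot [-0.0006  0.0013  0.0013]
```

```bash
python3 -m creep '[{"grip":0,"dp":[0,0,0],"rotation":[0,0,0]},{"grip":0,"dp":[0,0,0],"rotation":[0,0,0]},{"grip":0,"dp":[-0.5,0,0],"rotation":[0,0,0]},{"grip":0,"dp":[-1.5,0,0],"rotation":[0,0,0]},{"grip":0,"dp":[-3,0,0],"rotation":[0,0,0]}]' 110; python3 -m creep '[{"grip":0,"dp":[-1,0,0],"rotation":[0,0,0]},{"grip":0,"dp":[-1,0,0],"rotation":[0,0,0]},{"grip":0,"dp":[-1,0,0],"rotation":[0,0,0]}]';python3 - <<'E'
from pour import *
go([.4638,-.3937,.187],down(-78.2))
from workcell import bot
print(bot.read_state()['torque'])
p,d=bot.read_camera("side"); cv2.imwrite("pics/side7.png",cv2.resize(p[110:230,270:430],None,fx=4.5,fy=4.5,interpolation=cv2.INTER_CUBIC)[...,::-1])
E
```

```text
time: 16.28
tool_pos: [0.4611, -0.3905, 0.0458]
tcp_rot: [2.11, 0.225, -2.122]
wrist_force: [-0.0, -0.7, -5.4]
width: 0.188
time: 16.53
tool_pos: [0.4638, -0.3929, 0.0588]
tcp_rot: [2.113, 0.218, -2.114]
wrist_force: [-0.4, -0.6, -5.0]
width: 0.189
t16.53 pos [ 0.4638 -0.3929  0.0588] q [-0.744  0.316  1.909 -0.     0.917  0.622] F [-0.4 -0.6 -5. ] w 0.189
dp cm [-12.82   0.07   0.02] rot [-0.0006  0.0005  0.0004]
[-0.00341718 -0.07082253 -0.01124257]
```

View pics/side7.png

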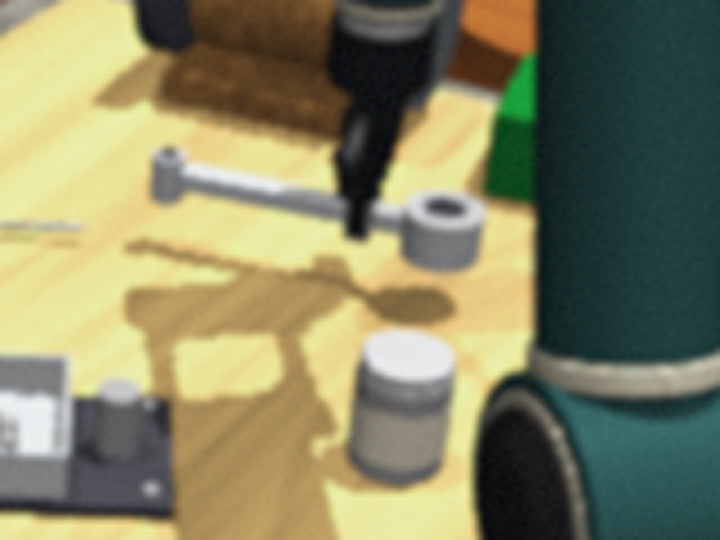

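The lever is level in the grip. The small boss is at (168,175) and the big boss at (443,230) in the picture. I lift it fully, then carry it over the fixture.

```bash
python3 -m creep '[{"grip":0,"dp":[-1.5,0,0],"rotation":[0,0,0]},{"grip":0,"dp":[-4,0,0],"rotation":[0,0,0]},{"grip":0,"dp":[-7,0,0],"rotation":[0,0,0]},{"grip":0,"dp":[-10,0,0],"rotation":[0,0,0]},{"grip":0,"dp":[-12,0,0],"rotation":[0,0,0]}]';python3 - <<'E'
from pour import *
go([.537,-.057,.178],down(-58))
E
```

```text
time: 17.0
tool_pos: [0.4638, -0.3929, 0.1796]
tcp_rot: [2.113, 0.219, -2.115]
wrist_force: [0.5, -0.7, -4.4]
width: 0.193
t17.00 pos [ 0.4638 -0.3929  0.1796] q [-0.744  0.188  1.821 -0.     1.134  0.622] F [ 0.5 -0.7 -4.4] w 0.193
dp cm [  0.18 -31.39 -14.02] rot [-0.3532  0.0007  0.0012]
```

```bash
python3 -m creep '[{"grip":0,"dp":[0,-1,-0.4],"rotation":[-0.01,0,0]},{"grip":0,"dp":[0,-3,-1.3],"rotation":[-0.03,0,0]},{"grip":0,"dp":[0,-5.5,-2.4],"rotation":[-0.06,0,0]},{"grip":0,"dp":[0,-8,-3.6],"rotation":[-0.09,0,0]},{"grip":0,"dp":[0,-10.5,-4.7],"rotation":[-0.12,0,0]}]'; python3 -m creep '[{"grip":0,"dp":[0,-2.8,-0.8],"rotation":[-0.03,0,0]},{"grip":0,"dp":[0,-5.5,-1.7],"rotation":[-0.06,0,0]},{"grip":0,"dp":[0,-8.2,-2.5],"rotation":[-0.09,0,0]},{"grip":0,"dp":[0,-11,-3.3],"rotation":[-0.12,0,0]},{"grip":0,"dp":[0,-13.5,-4.1],"rotation":[-0.15,0,0]}]';python3 - <<'E'
from pour import *
go([.537,-.057,.178],down(-58))
E
```

```text
time: 17.42
tool_pos: [0.4867, -0.2776, 0.1749]
tcp_rot: [2.042, 0.343, -2.052]
wrist_force: [0.7, -0.2, -3.9]
width: 0.187
time: 17.83
tool_pos: [0.4814, -0.1363, 0.1751]
tcp_rot: [1.952, 0.481, -1.963]
wrist_force: [0.7, -0.5, -5.5]
width: 0.19
t17.83 pos [ 0.4814 -0.1363  0.1751] q [-3.270e-01 -7.000e-03  2.042e+00  2.000e-03  1.114e+00  7.660e-01] F [ 0.7 -0.5 -5.5] w 0.19
dp cm [-0.29 -4.49 -8.58] rot [-0.0812  0.0038  0.0065]
```

```bash
python3 -m creep '[{"grip":0,"dp":[0,-1.5,-1.8],"rotation":[-0.025,0,0]},{"grip":0,"dp":[-0.1,-2.8,-4],"rotation":[-0.05,0,0]},{"grip":0,"dp":[-0.2,-3.7,-6.2],"rotation":[-0.07,0,0]},{"grip":0,"dp":[-0.2,-4.1,-7.8],"rotation":[-0.08,0,0]},{"grip":0,"dp":[-0.2,-4.2,-8.3],"rotation":[-0.08,0,0]}]'; python3 -m creep '[{"grip":0,"dp":[0,0,0],"rotation":[0,0,0]},{"grip":0,"dp":[0,0,0],"rotation":[0,0,0]},{"grip":0,"dp":[0,0,0],"rotation":[0,0,0]}]';python3 - <<'E'
from pour import *
go([.537,-.057,.178],down(-58))
E
```

```text
time: 18.25
tool_pos: [0.5388, -0.0616, 0.1783]
tcp_rot: [1.904, 0.55, -1.91]
wrist_force: [-0.1, 0.0, -5.1]
width: 0.188
time: 18.5
tool_pos: [0.5373, -0.0646, 0.1792]
tcp_rot: [1.905, 0.546, -1.912]
wrist_force: [-0.1, -0.6, -5.5]
width: 0.187
t18.50 pos [ 0.5373 -0.0646  0.1792] q [-1.660e-01  6.600e-02  1.959e+00  1.000e-03  1.121e+00  8.500e-01] F [-0.1 -0.6 -5.5] w 0.187
dp cm [ 0.12 -0.66 -0.38] rot [-0.004   0.0028  0.0034]
```

```bash
python3 -m creep '[{"grip":0,"dp":[0.1,-0.6,-0.4],"rotation":[-0.004,0.003,0.003]},{"grip":0,"dp":[0.1,-0.6,-0.4],"rotation":[-0.004,0.003,0.003]},{"grip":0,"dp":[0.1,-0.6,-0.4],"rotation":[-0.004,0.003,0.003]},{"grip":0,"dp":[0.1,-0.6,-0.4],"rotation":[-0.004,0.003,0.003]},{"grip":0,"dp":[0.1,-0.6,-0.4],"rotation":[-0.004,0.003,0.003]}]';python3 - <<'E'
from pour import *
go([.537,-.057,.178],down(-58))
from workcell import bot
for n,b in (("top",(200,120,330,260)),("side",(190,110,340,230)),("wrist",(0,0,512,384))):
    c=bot.get_calibration(n);p,d=bot.read_camera(n);np.savez(f"{n}9.npz",p=p,d=d,**{k:np.array(v) for k,v in c.items()})
    s=min(780/(b[2]-b[0]),590/(b[3]-b[1])); print(n,s)
    cv2.imwrite(f"pics/{n}9.png",cv2.resize(p[b[1]:b[3],b[0]:b[2]],None,fx=s,fy=s,interpolation=cv2.INTER_CUBIC)[...,::-1])
E
```

```text
time: 18.92
tool_pos: [0.5385, -0.057, 0.1793]
tcp_rot: [1.907, 0.547, -1.902]
wrist_force: [0.1, -0.0, -5.2]
width: 0.187
t18.92 pos [ 0.5385 -0.057   0.1793] q [-1.520e-01  6.300e-02  1.963e+00  1.000e-03  1.114e+00  8.590e-01] F [ 0.1 -0.  -5.2] w 0.187
dp cm [ 0.13 -0.08  0.13] rot [ 0.0005 -0.0023 -0.0009]
top 4.214285714285714
side 4.916666666666667
wrist 1.5234375
```

View pics/top9.png

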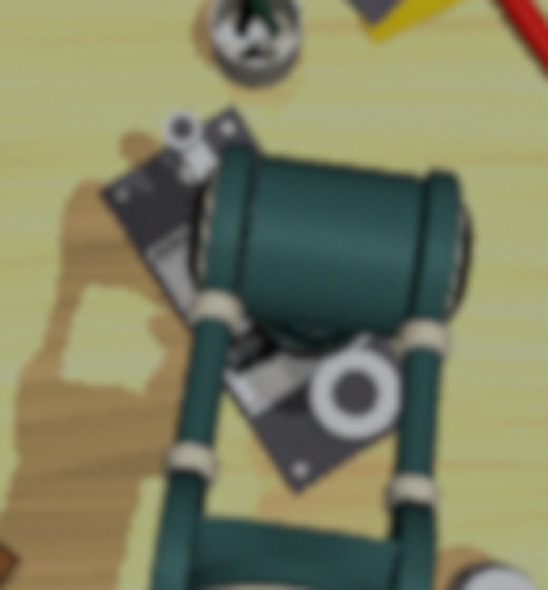

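View pics/side9.png

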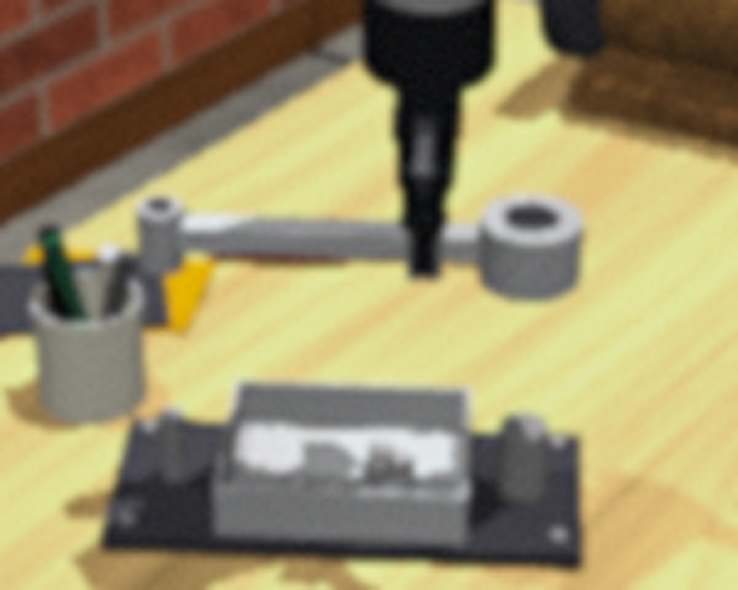

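View pics/wrist9.png

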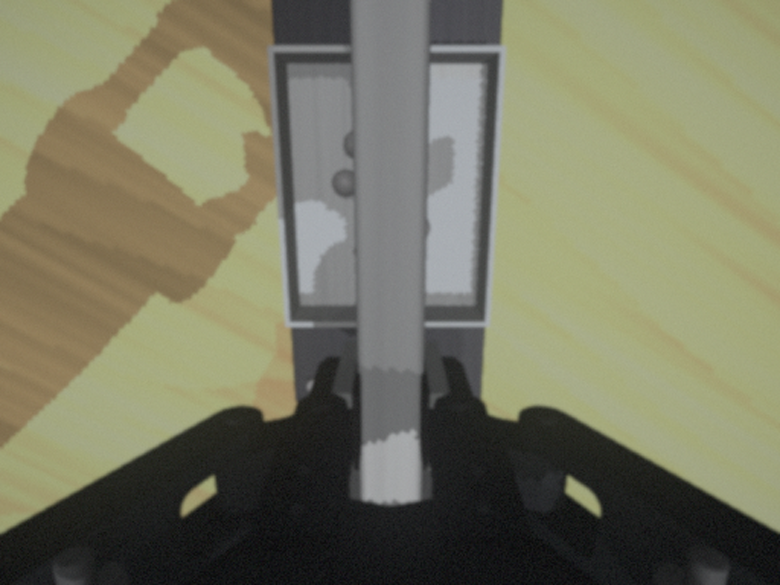

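```bash
python3 - <<'E'
from h import *
T=load("top9.npz");S=load("side9.npz")
def tp(c,x,y,s,a,b,z): return np.round(onplane(c,(x+.5)/s-.5+a,(y+.5)/s-.5+b,z),4)
z=.2013
for n,t,s in (("small",(181,127),(161,208)),("big",(356,393),(531,219))):
    print(n,tp(T,*t,4.2143,200,120,z),tp(S,*s,4.9167,190,110,z))
W=load("wrist9.npz")
for c,nm in ((T,"top"),(S,"side")):
    P=cloud(c,c['d']); m=(P[...,2]>.192)&(P[...,2]<.212)
    for n,ce in (("small",(.667,.025)),("big",(.486,-.09))):
        Q=P[m&(np.hypot(P[...,0]-ce[0],P[...,1]-ce[1])<.04)]; 
        if len(Q)>5: print(nm,n,len(Q),np.median(Q,0).round(4))
E
```

```text
small [0.6714 0.0259 0.2013] [0.6676 0.0212 0.2013]
big [ 0.4877 -0.0896  0.2013] [ 0.4865 -0.0924  0.2013]
top small 105 [0.6651 0.0218 0.2011]
top big 342 [ 0.4879 -0.0869  0.2016]
side small 92 [0.6601 0.0242 0.1989]
side big 241 [ 0.4828 -0.0813  0.2014]
```

```bash
python3 -m creep '[{"grip":0,"dp":[0.1,-0.15,0.1],"rotation":[0,-0.002,-0.001]},{"grip":0,"dp":[0.1,-0.15,0.1],"rotation":[0,-0.002,-0.001]},{"grip":0,"dp":[0.1,-0.15,0.1],"rotation":[0,-0.002,-0.001]},{"grip":0,"dp":[0.1,-0.15,0.1],"rotation":[0,-0.002,-0.001]},{"grip":0,"dp":[0.1,-0.15,0.1],"rotation":[0,-0.002,-0.001]}]'; python3 -m creep '[{"grip":0,"dp":[0,0,0],"rotation":[0,0,0]},{"grip":0,"dp":[0,0,0],"rotation":[0,0,0]},{"grip":0,"dp":[0,0,0],"rotation":[0,0,0]},{"grip":0,"dp":[0,0,0],"rotation":[0,0,0]},{"grip":0,"dp":[0,0,0],"rotation":[0,0,0]}]';python3 - <<'E'
from pour import *
go([.537,-.057,.178],down(-58))
from workcell import bot
print(bot.read_state()['joint_vel'].round(3))
for n in ("top","side"):
    c=bot.get_calibration(n);p,d=bot.read_camera(n); np.savez(f"{n}10.npz",p=p,d=d,**{k:np.array(v) for k,v in c.items()})
    cv2.imwrite(f"pics/{n}10.png",cv2.resize(p,None,fx=1.56,fy=1.56,interpolation=cv2.INTER_CUBIC)[...,::-1])
E
```

```text
time: 19.48
tool_pos: [0.537, -0.056, 0.1782]
tcp_rot: [1.905, 0.547, -1.905]
wrist_force: [-0.1, 0.0, -4.2]
width: 0.188
time: 19.9
tool_pos: [0.537, -0.056, 0.1782]
tcp_rot: [1.905, 0.547, -1.905]
wrist_force: [-0.2, -0.6, -4.9]
width: 0.188
t19.90 pos [ 0.537  -0.056   0.1782] q [-0.15   0.062  1.965  0.     1.114  0.861] F [-0.2 -0.6 -4.9] w 0.188
dp cm [0.02 0.08 0.05] rot [ 0.0008 -0.0002  0.0004]
[ 0.001 -0.    -0.001  0.001  0.001 -0.002]
```

View pics/top10.png

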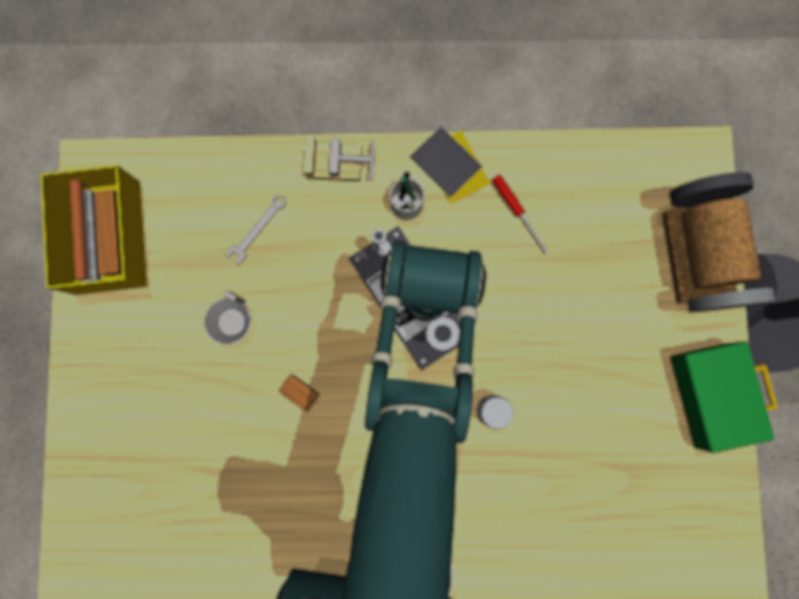

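View pics/side10.png

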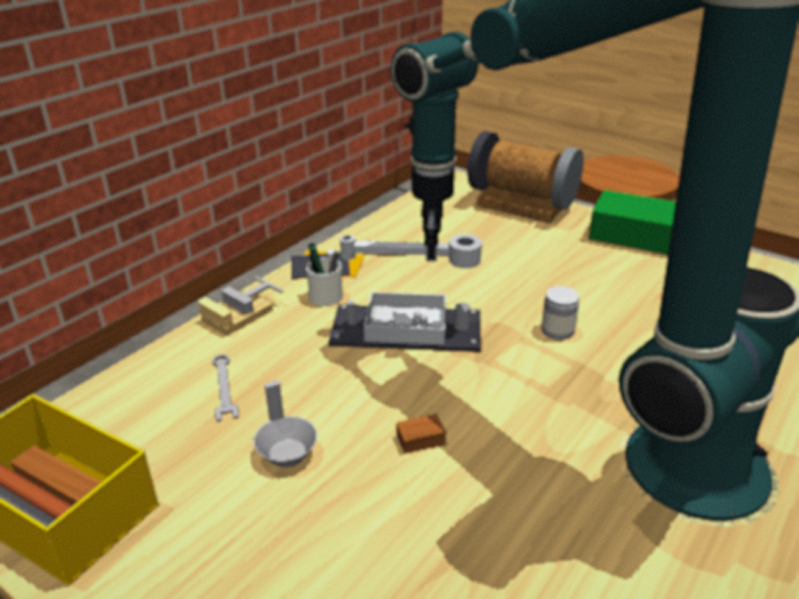

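The lever is still and level over the fixture: the big boss is at (442,333) and the small boss at (380,240) in the top view. The cup stands upright at (228,320), and the bystanders are where they were. I hand in.

```bash
python3 -c "
from workcell import bot
print(bot.finish_job())"
```

```text
the job is handed in; nothing more can be done
None
```

The job is done and handed in at about 20 s. All six balls are in the tray, and the cup is back upright and empty at its original place. The gripper is holding the lever by its balance point over the fixture.

- **Balls:** the wrist view after the pour showed six balls in the tray and none in the cup.
- **Lever alignment:** in the last position measurement the big boss was about 3 mm and the small boss about 2 mm off the post axes. I then corrected by about 2 mm. I checked that correction only by the tool pose, which was within 1 mm of target, and by the last pictures; I did not measure the bosses again.
- **Height and level:** the underside is about 10 cm above the post tops. The top camera's depth put both boss tops at 0.201–0.202 m. The side camera's depth read the small boss at 0.199 m, about 2 mm lower.
- **Stillness and the rest of the bench:** joint speeds were about zero, and the bystanders looked unmoved in the final pictures.
- **Disagreement:** the top and side cameras differed by up to about 6 mm on positions, so I averaged them. For the lever on the bench, that average agreed with the wrist camera's depth to about 1–2 mm. The posts were never checked against the wrist camera.

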